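Restock the PCR consumables rack, first in, first out

ROBOT

A 6-joint arm with a two-finger parallel gripper is mounted at the origin on the work surface. World frame = base frame: x ahead of the robot, y to its left, z up, the work surface at z = 0. Lengths are in mm, angles in rad, forces in N, time in s.
With the tool pointing down it reaches from about 350 to 875 mm from the base axis. Payload 4.2 kg.
Tool frame: the origin (TCP) lies on the centre line of the jaws, within the pads' length; the fingertips stand 17 mm ahead of it and the grasp point (between the pads) lies 2 mm behind it; z points along the fingers, y is the direction in which the jaws open and shut (so a half turn about z gives the same grasp; the last joint's range is limited). The gripper opens to 87 mm and grips with 3 to 60 N. Pads are 19 mm wide; open, the fingers measure 117 mm over their backs; the gripper's body (75 mm by 190 mm) begins 51 mm behind the grasp point.
Start: joints at [-0.925, 0.385, 0.008, 0, -1.194, -0.259], TCP at [235.78, -578.798, 217.85] pointing down, gripper open.
Joint ranges: [-3.14, 3.14], [-1.21, 2.06], [-1.07, 1.41], [-3.16, 2.05], [-2.99, -0.16], [-3.1, 3.1]. Speed limits (rad/s): [2.79, 2.79, 3.14, 3.14, 3.14, 3.14].

INTERFACE

Orientations are given as a unit quaternion [w, x, y, z].
In Python, from workcell import bot gives the robot as it stands.
- The arm moves only by the tool step_arm, never from a script. Its argument "commands" is text: rows parted by semicolons, each of 7 numbers parted by spaces: the turn, a rotation vector about the tool's x, y, z in units of 30 degrees (1.0 is 30 degrees), then the shift along the tool's x, y, z in units of 15 cm (1.0 is 15 cm), then the opening, from 0 (shut) to 1 (fully open). In form: rx ry rz dx dy dz hand; .... A call has 1 to 5 rows; each row is the pose to reach, as a shift and turn from the pose commanded when the call began, along the tool's axes at that moment; what a row does not reach only later rows make up. A row lasts 1/12 s, in which the tool goes at most 41.7 mm and 7.16 degrees, less where a joint would pass 70% of its speed; a pose out of reach is approached as far as the arm can. A call with a number of a shift or a turn outside -1 to 1 is refused whole. A call with a gripper value outside its range is refused whole. The fingers move at their own pace and stop on an object; the grip force is fixed at half the most. Time passes only in rows, so rows that repeat a pose let the fingers close. It gives the time, the measured TCP pose, the force and the opening at its end, in the units of the state.
- bot.sense(): the state, without advancing time (a new reading comes with each control period).
- bot.camera(name): name is "scene" or "top" or "wrist"; returns the picture (400x640x3 uint8, red, green, blue); there is no depth.
- bot.get_calibration(name): a dict with "fx", "fy", "cx", "cy" (pixels), "dist" ([k1, k2, p1, p2, k3] as OpenCV has them; the pictures are not rectified), "world_to_cam" (4x4, takes a point from world to camera coordinates). Camera axes: x right, y down, z forward; pixel columns grow to the right and rows downward; lengths in mm; the calibration is good to about 2 mm. A picture is of the moment at which its call begins: read the wrist's pose just before it. get_calibration takes no time and is no camera call; for the wrist camera it gives the pose at the moment of the call.
- bot.job_done(): hands the job in, once; it reports no verdict.
The state is a dict: "t": time; "joint_positions": joint angles; "joint_velocities": joint speeds; "joint_torque": joint torques, N m; "ee_pos": TCP position; "tool_rot": TCP orientation; "ft_force": force on the tool from outside, world axes, zero at the start; "torque": the same for the moment, N m; "width": opening from 0.0 (shut) to 1.0 (fully open).
Only numpy, scipy, OpenCV 4.12 (cv2) and the standard library are available. Lean on these libraries where they do the work, as an engineer would, in place of code of your own. Each camera call takes 0.05 s, during which the arm holds its last target.

TASK

Restock the three lanes of the consumables rack, first in, first out: pull the opened red and yellow cartons in their lanes forward to the front lip (the end with the wide label, nearest the robot), and take the delivery stack apart so that each sealed carton lies flat and lengthwise in the lane of its own colour. The sealed red and yellow cartons go behind the opened ones; the blue lane has run out, so the blue carton goes right up to the front lip. Keep the cartons level, set them down rather than dropping them, and leave the flask and the tube rack where they are.

Things in the scene. Friction and masses are not known exactly. Their poses are not given: they have to be found in the camera images.
- red_old: red opened carton, the same rigid 80 x 48 x 32 mm box (x long, y wide, z high), its top half torn open: a flush dark patch with white tube tops. At the start flat in the red lane, its centre 0 to 62 mm to the rear of the lane's middle. Origin: centre of its underside, z up. About 95 g.
- yellow_old: yellow opened carton, the same rigid 94 x 56 x 36 mm box (x long, y wide, z high), its top half torn open: a flush dark patch with white tube tops. At the start flat in the yellow lane, its centre 0 to 62 mm to the rear of the lane's middle. Origin: centre of its underside, z up. About 130 g.
- red_new: red sealed carton, rigid, 80 x 48 x 32 mm (x long, y wide, z high), brown tape along its top, small white label; at the start on top of the delivery stack, on the yellow one. Origin: centre of its underside, z up. About 120 g.
- yellow_new: yellow sealed carton, rigid, 94 x 56 x 36 mm (x long, y wide, z high), brown tape along its top, small white label; at the start in the middle of the delivery stack, on the blue one. Origin: centre of its underside, z up. About 160 g.
- blue_new: blue sealed carton, rigid, 108 x 64 x 40 mm (x long, y wide, z high), brown tape along its top, small white label; at the start at the bottom of the untidy stack, on the floor (4 mm above the bench) of a grey tray 220 x 170 mm, walls 16 mm high, left or right of the rack. Origin: centre of its underside, z up. About 220 g.
- lane_red: fixed white tray, wide sloping red label at its front, small one at its rear. Origin: centre of underside; x to the rear, z up. Inside 215 mm long (x -107.5 front lip to +107.5 rear stop), 64 mm wide; floor 3 mm above the origin; lip, stop and rails 3 mm thick, rising 10 mm above the floor (keep fingers above them). The lanes lie parallel on a grey deck, 102 mm apart, in any order.
- lane_yellow: fixed white tray, wide sloping yellow label at its front, small one at its rear. Origin: centre of underside; x to the rear, z up. Inside 215 mm long (x -107.5 front lip to +107.5 rear stop), 72 mm wide; floor 3 mm above the origin; lip, stop and rails 3 mm thick, rising 10 mm above the floor (keep fingers above them). Same deck, 12 mm above the bench.
- lane_blue: fixed white tray, wide sloping blue label at its front, small one at its rear. Origin: centre of underside; x to the rear, z up. Inside 215 mm long (x -107.5 front lip to +107.5 rear stop), 80 mm wide; floor 3 mm above the origin; lip, stop and rails 3 mm thick, rising 10 mm above the floor (keep fingers above them). Empty at the start.
- flask: conical glass flask with a pale blue filling, 75 mm across the base, 116 mm high, standing loose behind the rack and tray; not to be disturbed. Origin at the centre of its underside, z up.
- tube_rack: white rack of small tubes with coloured caps, 52 x 110 mm, 52 mm high over the caps, standing loose behind the rack and tray; not to be disturbed. Origin at the centre of its underside, z up.
Mind the look-alikes: they are no part of the job. What is shaped like the red_old but turquoise is not meant.

How it is judged:
By the outcome, as a careful person would: the job done as asked, in the order asked, and still so for the second after the job is handed in, with the robot touching nothing.
It also fails if it takes over 125 s, if anything falls off the work surface, if the arm or the gripper's body presses on something with over 40 N, if the wrist force passes 120 N, or if a joint passes its speed limit or range.

## Working session

There is one attempt and no reset: what is moved stays moved. The work goes in short steps, Python scripts to look and compute and a tool call to move; the robot and the scene stay as the last step left them, time stands still between calls to the robot, and variables do not carry over. Pictures are saved under pics/ and viewed, and the job is handed in when it is done.

Besides the shell and the picture viewer there is one more tool, called as name(argument=value, ...) on one line, values as JSON. step_arm: Moves the arm, as the interface text tells. Shifts and turns lie within -1 to 1; 1 stands for 15 cm of shift or 30 degrees of turn. Its arguments: {"type":"object","properties":{"commands":{"type":"string"}},"required":["commands"]}

```bash
ls; mkdir -p pics; python3 - <<'E'
from workcell import bot
import cv2,json
print(bot.sense())
for n in ("scene","top","wrist"):
    c=bot.get_calibration(n); print(n,c)
    im=bot.camera(n); cv2.imwrite(f"pics/{n}0.png",im[:,:,::-1])
E
```

```text
pics
{'t': 0.0, 'joint_positions': array([-9.25382928e-01,  3.85569180e-01,  6.63774843e-03, -5.36044350e-04,
       -1.19398377e+00, -2.58592544e-01]), 'joint_velocities': array([ 5.03620224e-05, -1.25203182e-03, -1.62444158e-03, -2.59916685e-04,
        1.61896902e-03, -4.17154919e-04]), 'joint_torque': array([ 7.47900208e-05, -3.90663207e+01,  1.87405944e+01,  4.21999902e+00,
        1.09414832e-02, -1.99433607e-04]), 'ee_pos': array([ 235.57312039, -578.24792786,  216.75115508]), 'tool_rot': array([-2.38632631e-04, -1.92109688e-01,  9.81372856e-01,  1.06184791e-03]), 'ft_force': array([-0.07178923, -0.57933669,  0.95462213]), 'torque': array([-0.00451388, -0.01380595,  0.07250975]), 'width': 1.0010418509016408}
scene {'fx': 366.8524358248729, 'fy': 366.8524358248729, 'cx': 320.1801799192611, 'cy': 202.3818682963139, 'dist': array([0.02523407, 0.        , 0.        , 0.        , 0.        ]), 'world_to_cam': array([[-4.90850651e-01,  8.71148707e-01,  1.28673776e-02,
         3.18457574e+02],
       [ 7.34879022e-01,  4.21912129e-01, -5.30983029e-01,
        -4.52516014e+02],
     
[... 557 characters left out ...]
87458e-02, -4.50770761e-02, -9.95439854e-01,
         8.23320358e+02],
       [ 0.00000000e+00,  0.00000000e+00,  0.00000000e+00,
         1.00000000e+00]])}
wrist {'fx': 302.99870561922995, 'fy': 302.99870561922995, 'cx': 318.779688658425, 'cy': 192.4193428643308, 'dist': array([-0.0201504,  0.       ,  0.       ,  0.       ,  0.       ]), 'world_to_cam': array([[-3.78607616e-01,  9.25556390e-01,  1.28160549e-03,
         6.23585567e+02],
       [ 8.91708889e-01,  3.64390231e-01,  2.68467907e-01,
        -3.17883948e+01],
       [ 2.48015182e-01,  1.02786813e-01, -9.63287777e-01,
         3.91463519e+02],
       [ 0.00000000e+00,  0.00000000e+00,  0.00000000e+00,
         1.00000000e+00]])}
```

View pics/scene0.png

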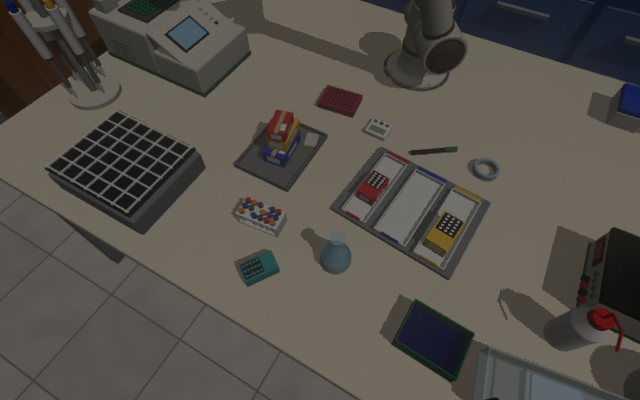

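View pics/top0.png

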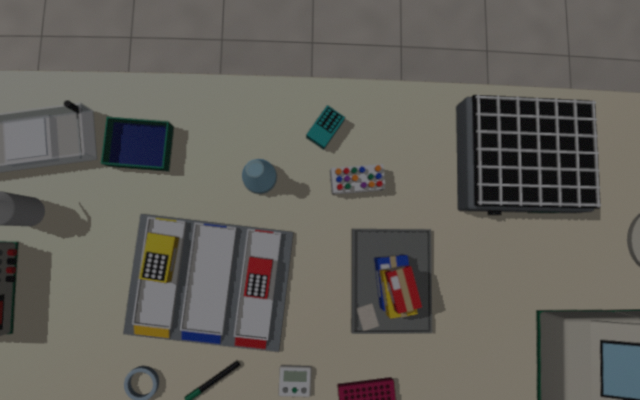

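View pics/wrist0.png

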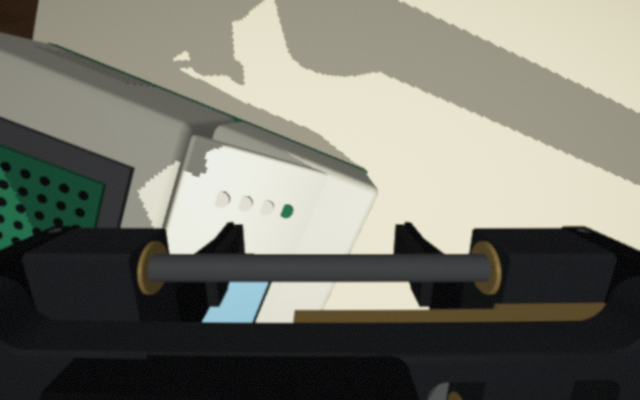

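The scene view shows the rack at about (410,210) and the stack at (283,140). In the top view the lanes from left to right are yellow, blue and red, with the opened cartons at (158,258) and (258,278). The stack is at (400,285) in the tray, and the flask (260,176) and tube rack (358,180) are behind. Next I take close crops.

```bash
cat > h.py <<'E'
import numpy as np,cv2
from workcell import bot
from scipy.spatial.transform import Rotation as R
def ray(c,px):
    K=np.array([[c['fx'],0,c['cx']],[0,c['fy'],c['cy']],[0,0,1]])
    p=cv2.undistortPoints(np.array(px,float).reshape(-1,1,2),K,np.array(c['dist'])).reshape(-1,2)
    T=c['world_to_cam'];Rm=T[:3,:3];t=T[:3,3]
    d=np.c_[p,np.ones(len(p))]@Rm
    return -Rm.T@t,d
def onz(c,px,z):
    o,d=ray(c,px); s=(z-o[2])/d[:,2]; return o+d*s[:,None]
def proj(c,P):
    K=np.array([[c['fx'],0,c['cx']],[0,c['fy'],c['cy']],[0,0,1]])
    T=c['world_to_cam']
    q,_=cv2.projectPoints(np.array(P,float).reshape(-1,1,3),cv2.Rodrigues(T[:3,:3])[0],T[:3,3],K,np.array(c['dist'])); return q.reshape(-1,2)
def crop(im,x0,y0,x1,y1,k,name):
    cv2.imwrite(name,cv2.resize(im[y0:y1,x0:x1],None,fx=k,fy=k,interpolation=cv2.INTER_CUBIC))
E
python3 - <<'E'
from h import *
t=cv2.imread("pics/top0.png");s=cv2.imread("pics/scene0.png")
crop(t,120,205,300,355,4,"pics/t_rack.png")
crop(t,340,220,440,340,5,"pics/t_stack.png")
crop(s,230,95,340,195,6,"pics/s_stack.png")
E
```

```text
(no output)
```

View pics/t_rack.png

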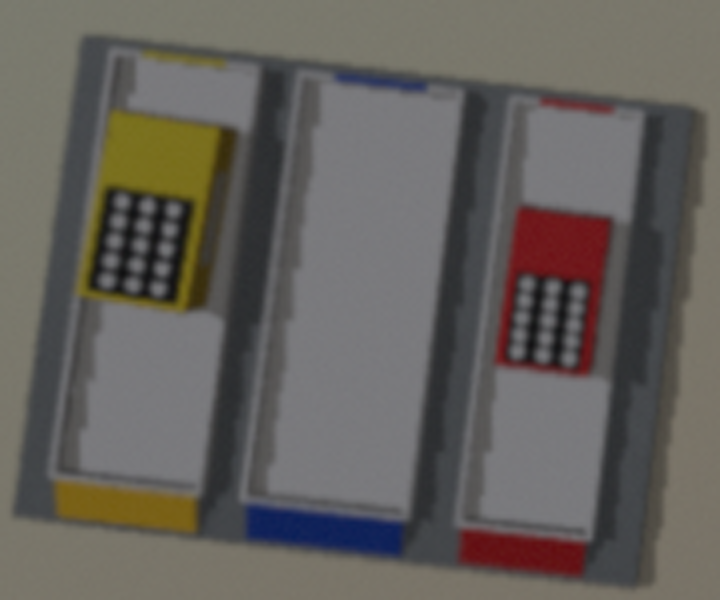

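View pics/t_stack.png

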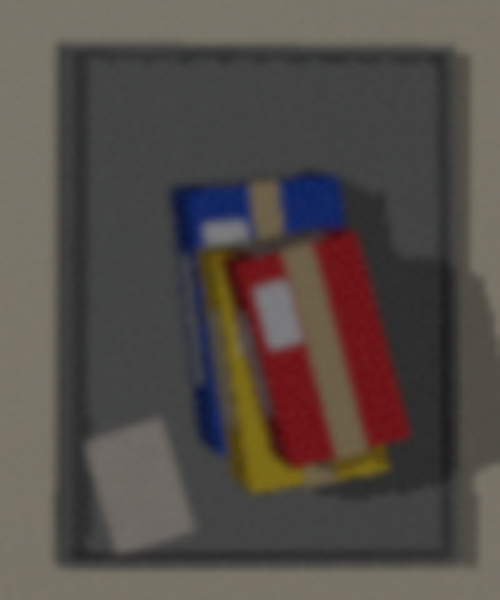

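View pics/s_stack.png

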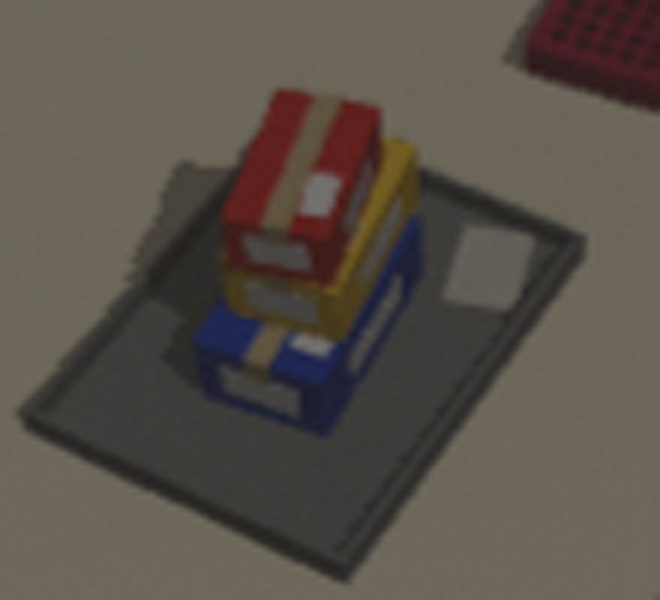

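```bash
python3 - <<'E'
from h import *
c=bot.get_calibration("top")
def rep(n,px,off,k,z):
    P=onz(c,[(off[0]+(a+.5)/k-.5,off[1]+(b+.5)/k-.5) for a,b in px],z)
    print(n,P[:,:2].round(1).tolist())
    if len(px)==4:
        ctr=P.mean(0);L=((P[0]+P[1])-(P[2]+P[3]))/2;W=((P[0]+P[2])-(P[1]+P[3]))/2
        print("   ctr",ctr.round(1),"len",np.linalg.norm(L).round(1),"wid",np.linalg.norm(W).round(1),"ang",np.degrees(np.arctan2(L[1],L[0])).round(1),np.degrees(np.arctan2(-W[0],W[1])).round(1))
o=(120,205)
rep("laneB",[(297,70),(465,88),(243,500),(410,520)],o,4,25)
rep("laneR",[(508,97),(645,110),(458,525),(592,540)],o,4,25)
rep("laneY",[(108,48),(262,67),(52,478),(200,496)],o,4,25)
rep("red_old",[(518,207),(612,217),(497,365),(590,375)],o,4,47)
rep("yel_old",[(110,112),(222,124),(83,296),(187,308)],o,4,51)
o=(340,220)
rep("red_new",[(235,260),(357,232),(283,465),(410,437)],o,5,112)
rep("yel_new",[(250,490),(388,470),(200,250)],o,5,80)
rep("blue_new",[(175,188),(340,178)],o,5,44)
rep("tray",[(60,45),(452,48),(58,565),(456,563)],o,5,16)
# scene-view check
cs=bot.get_calibration("scene")
o=(230,95);
for n,px,z in [("red_s",[(275,90),(380,105),(225,225),(325,250)],112),("blue_s",[(200,345),(323,378)],44)]:
    print(n,onz(cs,[(o[0]+a/6-.4,o[1]+b/6-.4) for a,b in px],z)[:,:2].round(1).tolist())
E
```

```text
laneB [[643.5, 223.1], [635.8, 136.0], [423.9, 242.5], [415.1, 157.5]]
   ctr [529.6 189.8  25. ] len 221.1 wid 86.5 ang -5.3 -5.5
laneR [[631.6, 113.6], [626.1, 42.5], [412.9, 133.0], [406.0, 64.7]]
   ctr [519.2  88.4  25. ] len 220.4 wid 70.0 ang -5.4 -5.0
laneY [[652.9, 321.2], [644.7, 241.2], [433.2, 340.0], [425.6, 264.4]]
   ctr [539.1 291.7  25. ] len 220.4 wid 78.2 ang -5.5 -5.8
red_old [[575.9, 104.3], [571.7, 57.0], [497.1, 112.6], [492.8, 66.1]]
   ctr [534.4  85.   47. ] len 79.3 wid 47.1 ang -6.3 -5.2
yel_old [[619.7, 309.1], [614.8, 252.9], [528.2, 318.4], [523.2, 266.5]]
   ctr [571.5 286.7  51. ] len 92.2 wid 54.3 ang -7.1 -5.2
red_new [[554.1, -160.9], [565.0, -207.6], [478.0, -179.5], [488.6, -228.0]]
   ctr [ 521.4 -194.   112. ] len 78.7 wid 48.7 ang 14.4 12.7
yel_new [[462.7, -174.4], [470.5, -229.1], [555.4, -154.1]]
blue_new [[577.8, -150.9], [582.8, -219.6]]
tray [[636.3, -106.6], [637.8, -276.2], [419.3, -108.2], [420.2, -277.5]]
   ctr [ 528.4 -192.1   16. ] len 217.3 wid 169.5 ang 0.4 0.4
red_s [[493.2, -224.6], [477.8, -180.0], [570.3, -199.4], [561.0, -155.7]]
blue_s [[586.4, -210.9], [574.9, -153.7]]
```

```bash
cat >> h.py <<'E'
def Rt(a):  # tool down, tool x at a+180 deg
    a=np.radians(a+180);x=np.array([np.cos(a),np.sin(a),0]);z=np.array([0,0,-1.]);return np.c_[x,np.cross(z,x),z]
def q2R(q): return R.from_quat([q[1],q[2],q[3],q[0]]).as_matrix()
def go(x,y,z,a):
    s=bot.sense();Rc=q2R(s['tool_rot']);d=Rc.T@(np.array([x,y,z])-s['ee_pos'])
    rv=np.degrees(R.from_matrix(Rc.T@Rt(a)).as_rotvec())
    n=max(np.linalg.norm(d)/41.7,np.linalg.norm(rv)/7.16)
    print("at",s['ee_pos'].round(1),"ang",round(np.degrees(np.arctan2(-Rc[1,0],-Rc[0,0])),2),"w",round(s['width'],3),"F",s['ft_force'].round(1),"t",round(s['t'],2),"q",np.round(s['joint_positions'],2).tolist())
    print("ROW",(rv/30).round(3).tolist(),(d/150).round(3).tolist(),"rows>=%.1f"%n)
LA=-5.4
LANES=dict(red=(519.2,88.4),blue=(529.6,189.8),yellow=(539.1,291.7))
def lane(n,u,v=0):
    a=np.radians(LA);c=LANES[n];return c[0]+u*np.cos(a)-v*np.sin(a),c[1]+u*np.sin(a)+v*np.cos(a)
E
python3 -c "
from h import *
go(534.4,85,150,-5.4)"
```

```text
at [ 235.6 -578.4  217. ] ang 22.15 w 1.003 F [-1.  -0.5 -0.5] t 0.15 q [-0.93, 0.39, 0.01, -0.0, -1.19, -0.26]
ROW [0.003, -0.001, 0.918] [-3.513, 3.344, 0.452] rows>=17.5
```

Candidates in the top view:
- red_old is (258,278), with the opened patch, in the red lane.
- red_new is (400,287), taped, on top of the stack.
- The crimson grid at (367,390) and the turquoise opened box at (325,127) are look-alikes and not part of the job.
- yellow_old is (158,258), and yellow_new is in the middle of the stack.

The crops confirm these choices. First I reach for red_old.

step_arm(commands="0 0 0.92 -1 0.95 0 1; 0 0 0.92 -1 0.95 0 1; 0 0 0.92 -1 0.95 0 1; 0 0 0.92 -1 0.95 0 1; 0 0 0.92 -1 0.95 0 1")

```text
t: 0.57
ee_pos: [317.5, -396.8, 217.5]
tool_rot: [-0.0, 0.05, 0.999, 0.0]
ft_force: [1.3, -0.3, 1.1]
width: 0.999
```

```bash
python3 -c "
from h import *
go(534.4,85,150,-5.4)"
```

```text
at [ 317.5 -396.8  217.5] ang -5.73 w 0.999 F [ 1.3 -0.3  1.1] t 0.57 q [-0.58, 0.19, -0.27, -0.0, -1.11, -1.09]
ROW [0.001, -0.001, -0.011] [-1.118, 3.34, 0.45] rows>=12.8
```

step_arm(commands="0 0 0 -0.4 1 0 1; 0 0 0 -0.4 1 0 1; 0 0 0 -0.4 1 0 1; 0 0 0 -0.4 1 0 1")

```text
t: 0.9
ee_pos: [391.7, -252.4, 217.9]
tool_rot: [0.0, 0.047, 0.999, 0.0]
ft_force: [1.1, -0.3, -1.2]
width: 0.998
```

step_arm(commands="0 0 0 -0.4 1 0 1; 0 0 0 -0.4 1 0 1; 0 0 0 -0.4 1 0 1; 0 0 0 -0.4 1 0 1")

```text
t: 1.23
ee_pos: [465.8, -108.6, 217.9]
tool_rot: [0.0, 0.047, 0.999, 0.0]
ft_force: [0.4, 0.3, 0.1]
width: 1.001
```

step_arm(commands="0 0 0 -0.4 1 0 1; 0 0 0 -0.4 1 0 1; 0 0 0 -0.4 1 0 1; 0 0 0 -0.4 1 0 1")

```text
t: 1.57
ee_pos: [539.8, 35.1, 217.7]
tool_rot: [0.0, 0.047, 0.999, 0.0]
ft_force: [0.4, -0.3, -0.8]
width: 1.002
```

```bash
python3 -c "
from h import *
go(450,95,200,-5.4)
go(534.4,85,46,-5.4)
im=bot.camera('wrist');cv2.imwrite('pics/w1.png',im[:,:,::-1])"
```

```text
at [539.8  35.1 217.7] ang -5.38 w 1.002 F [ 0.4 -0.3 -0.8] t 1.57 q [0.36, 0.24, -0.2, -0.0, -1.13, -2.03]
ROW [0.0, 0.0, 0.001] [0.634, 0.341, 0.118] rows>=2.6
at [539.8  35.1 217.7] ang -5.38 w 1.002 F [ 0.4 -0.3 -0.8] t 1.57 q [0.36, 0.24, -0.2, -0.0, -1.13, -2.03]
ROW [0.0, 0.0, 0.001] [0.067, 0.327, 1.145] rows>=4.3
```

View pics/w1.png

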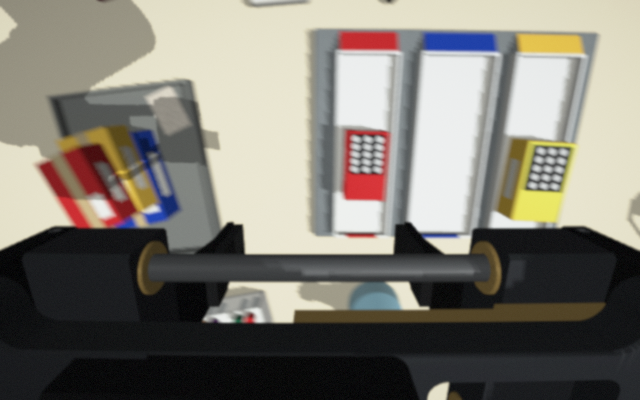

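```bash
python3 - <<'E'
from h import *
t=cv2.imread("pics/w1.png")
crop(t,300,20,620,245,2.5,"pics/w1_rack.png")
hsv=cv2.cvtColor(t,cv2.COLOR_BGR2HSV);c=bot.get_calibration('wrist')
s=bot.sense();print(s['t'],s['ee_pos'])
for n,(lo,hi),z,box in [("red",((0,150,60),(6,255,255)),47,(335,115,400,205)),("yel",((22,150,80),(34,255,255)),51,(495,120,590,225))]:
    m=np.zeros(t.shape[:2],np.uint8);x0,y0,x1,y1=box
    m[y0:y1,x0:x1]=cv2.inRange(hsv,lo,hi)[y0:y1,x0:x1]
    cs,_=cv2.findContours(m,cv2.RETR_EXTERNAL,cv2.CHAIN_APPROX_NONE);k=max(cs,key=cv2.contourArea)
    print(n,cv2.approxPolyDP(cv2.convexHull(k),3,True).reshape(-1,2).tolist())
# reproject lane estimate & cartons
for n,w in (("red",70),("blue",86),("yellow",78)):
    P=[(*lane(n,u,v),25) for u in(-110.5,110.5) for v in(-w/2,w/2)]
    print(n,proj(c,P).round(1).tolist())
P=[(534.4+u,85+v,47) for u in(-40,40) for v in (-24,24)];print(proj(c,P).round(1).tolist())
E
```

```text
1.6167 [543.27756447  39.30612878 217.36453988]
red [[347, 164], [345, 192]]
yel [[528, 141], [516, 213], [511, 217], [499, 207], [515, 140]]
red [[329.5, 45.7], [393.6, 46.2], [327.0, 233.4], [381.4, 233.6]]
blue [[415.3, 47.3], [492.9, 48.5], [399.9, 234.2], [466.1, 234.4]]
yellow [[511.1, 48.7], [579.8, 50.2], [481.6, 234.3], [540.6, 234.4]]
[[334.0, 129.4], [377.7, 125.5], [339.1, 199.0], [380.2, 195.5]]
```

View pics/w1_rack.png

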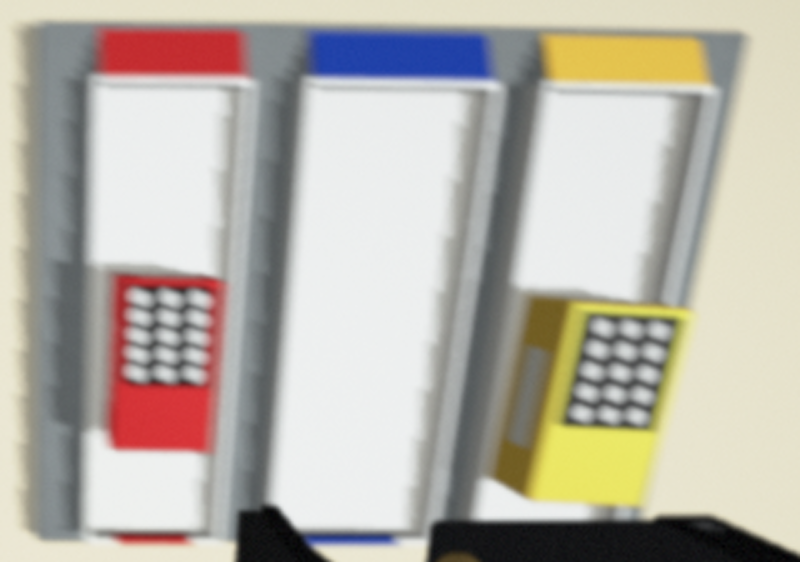

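```bash
python3 - <<'E'
from h import *
s=bot.sense();print(s['t'],s['ee_pos'],abs(s['joint_velocities']).max())
c=bot.get_calibration('wrist');t=bot.camera('wrist')[:,:,::-1].copy();cv2.imwrite('pics/w2.png',t)
crop(t,300,20,620,245,2.5,"pics/w2_rack.png")
for n,w in (("red",70),("blue",86),("yellow",78)):
    P=[(*lane(n,u,v),25) for u in(-110.5,110.5) for v in(-w/2,w/2)]
    print(n,((proj(c,P)-[300,20])*2.5).round(0).tolist())
a=np.radians(LA)
for x,y,l,w,z in((534.4,85,80,48,47),(571.5,286.7,94,56,51)):
    P=[(x+u*np.cos(a)-v*np.sin(a),y+u*np.sin(a)+v*np.cos(a),z) for u in(-l/2,l/2) for v in (-w/2,w/2)];print(((proj(c,P)-[300,20])*2.5).round(0).tolist())
E
```

```text
1.6167 [543.27756447  39.30612878 217.36453988] 0.11122755172717545
red [[74.0, 64.0], [234.0, 66.0], [67.0, 533.0], [203.0, 534.0]]
blue [[288.0, 68.0], [482.0, 71.0], [250.0, 536.0], [415.0, 536.0]]
yellow [[528.0, 72.0], [699.0, 75.0], [454.0, 536.0], [602.0, 536.0]]
[[93.0, 268.0], [203.0, 269.0], [90.0, 443.0], [192.0, 444.0]]
[[547.0, 298.0], [671.0, 299.0], [511.0, 498.0], [626.0, 498.0]]
```

View pics/w2_rack.png

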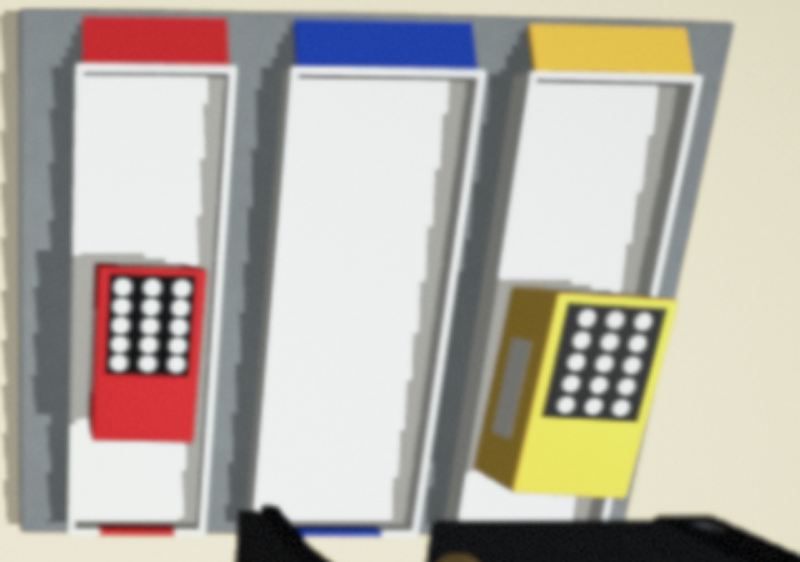

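```bash
sed -i "s/LANES=.*/LANES=dict(red=(519.2,89.2),blue=(529.6,190.6),yellow=(539.1,292.5))/" h.py; python3 -c "
from h import *
go(533.5,86,46,-5.6)"
```

```text
at [541.3  36.8 217.1] ang -5.15 w 1.001 F [-0.2 -0.5  0.8] t 1.67 q [0.37, 0.25, -0.2, -0.0, -1.13, -2.03]
ROW [0.001, 0.001, 0.015] [0.082, 0.322, 1.141] rows>=4.3
```

step_arm(commands="0 0 0.01 0.08 0.32 0.4 0.8; 0 0 0.01 0.08 0.32 0.85 0.8; 0 0 0.01 0.08 0.32 0.85 0.8; 0 0 0.01 0.08 0.32 0.85 0.8; 0 0 0.01 0.08 0.32 0.85 0.8")

```text
t: 2.08
ee_pos: [528.2, 80.6, 85.9]
tool_rot: [-0.005, 0.05, 0.999, -0.002]
ft_force: [-0.5, 0.5, -0.6]
width: 0.813
```

```bash
python3 -c "
from h import *
go(533.5,86,46,-5.5)"
```

```text
at [528.2  80.6  85.9] ang -5.74 w 0.813 F [-0.5  0.5 -0.6] t 2.08 q [0.45, 0.37, -0.38, -0.0, -0.83, -2.12]
ROW [-0.009, -0.018, -0.008] [-0.034, 0.04, 0.266] rows>=1.0
```

step_arm(commands="0 0 0 0 0 0 0.8; 0 0 0 0 0 0 0.8; 0 0 0 0 0 0 0.8")

```text
t: 2.33
ee_pos: [533.2, 81.6, 92.4]
tool_rot: [0.002, 0.05, 0.999, 0.001]
ft_force: [0.1, 0.2, -0.3]
width: 0.8
```

```bash
python3 -c "
from h import *
go(533.5,86,46,-5.5)"
```

```text
at [533.2  81.6  92.4] ang -5.76 w 0.8 F [ 0.1  0.2 -0.3] t 2.33 q [0.45, 0.37, -0.37, 0.0, -0.83, -2.12]
ROW [0.003, 0.007, -0.009] [0.002, 0.029, 0.309] rows>=1.1
```

step_arm(commands="0 0 -0.01 0 0.03 0.08 0.8; 0 0 -0.01 0 0.03 0.18 0.8; 0 0 -0.01 0 0.03 0.26 0.8; 0 0 -0.01 0 0.03 0.31 0.8; 0 0 -0.01 0 0.03 0.31 0.8")

```text
t: 2.75
ee_pos: [532.0, 85.6, 43.6]
tool_rot: [-0.0, 0.048, 0.999, -0.0]
ft_force: [-0.2, 1.0, -0.5]
width: 0.798
```

step_arm(commands="0 0 0 0 0 0 0.8; 0 0 0 0 0 0 0.8")

```text
t: 2.92
ee_pos: [533.2, 86.3, 45.0]
tool_rot: [0.001, 0.047, 0.999, 0.0]
ft_force: [-0.2, -0.2, -0.4]
width: 0.799
```

```bash
python3 -c "
from h import *
go(533.5,86,46,-5.5)
im=bot.camera('wrist');cv2.imwrite('pics/w3.png',im[:,:,::-1])"
```

```text
at [533.2  86.3  45. ] ang -5.44 w 0.799 F [-0.2 -0.2 -0.4] t 2.92 q [0.46, 0.43, -0.42, 0.0, -0.72, -2.13]
ROW [0.002, 0.004, 0.002] [-0.002, -0.002, -0.006] rows>=0.0
```

View pics/w3.png

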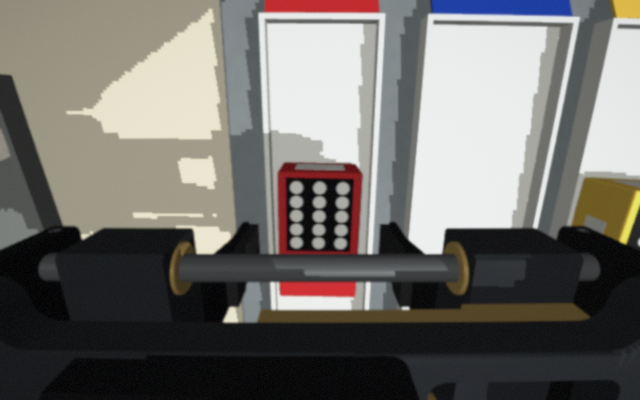

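The red_old carton sits centred between the fingers (about 280–360, 165–295), with the fingertips at about z 28, above the rails. I close the gripper.

step_arm(commands="0 0 0 0 0 0 0.45; 0 0 0 0 0 0 0.45; 0 0 0 0 0 0 0.4; 0 0 0 0 0 0 0.4; 0 0 0 0 0 0 0.4")

```text
t: 3.38
ee_pos: [532.3, 86.1, 43.9]
tool_rot: [0.0, 0.047, 0.999, 0.0]
ft_force: [0.2, 0.6, -0.4]
width: 0.506
```

```bash
python3 -c "
from h import *
x,y=lane('red',-67.5);print(x,y)
go(x,y,46,-5.4)"
```

```text
451.9995673892921 95.55231114899972
at [532.3  86.1  43.9] ang -5.44 w 0.506 F [ 0.2  0.6 -0.4] t 3.38 q [0.46, 0.43, -0.42, -0.0, -0.72, -2.13]
ROW [0.0, 0.0, -0.001] [0.539, 0.012, -0.014] rows>=1.9
```

step_arm(commands="0 0 0 0 0 -0.01 0.4; 0 0 0 0 0 -0.02 0.4; 0 0 0 0 0 -0.02 0.4")

```text
t: 3.63
ee_pos: [532.5, 86.2, 47.2]
tool_rot: [0.0, 0.047, 0.999, 0.0]
ft_force: [-0.4, -0.2, -0.2]
width: 0.411
```

```bash
python3 -c "
from h import *
go(451,95.6,47,-5.4)
im=bot.camera('wrist');cv2.imwrite('pics/w4.png',im[:,:,::-1])"
```

```text
at [532.5  86.2  47.2] ang -5.43 w 0.411 F [-0.4 -0.2 -0.2] t 3.63 q [0.46, 0.43, -0.42, 0.0, -0.72, -2.13]
ROW [0.001, 0.001, -0.001] [0.547, 0.011, 0.001] rows>=2.0
```

View pics/w4.png

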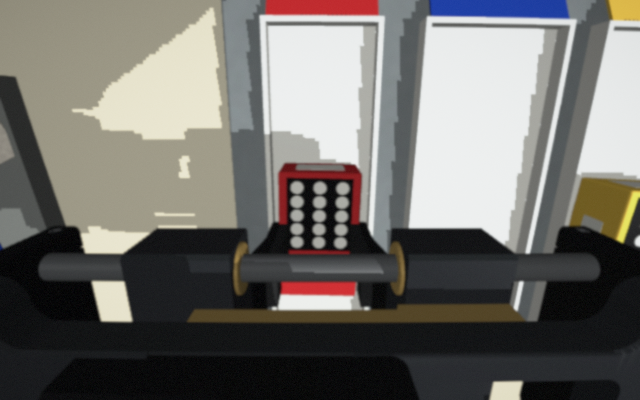

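step_arm(commands="0 0 0 0 0 0 0; 0 0 0 0 0 0 0; 0 0 0 0 0 0 0")

```text
t: 3.93
ee_pos: [532.3, 86.1, 46.8]
tool_rot: [-0.0, 0.047, 0.999, -0.0]
ft_force: [0.7, -0.4, -0.7]
width: 0.258
```

```bash
python3 -c "
from h import *
go(451,95.6,47,-5.4)
im=bot.camera('wrist');cv2.imwrite('pics/w5.png',im[150:300,200:440,::-1])"
```

```text
at [532.3  86.1  46.8] ang -5.44 w 0.258 F [ 0.7 -0.4 -0.7] t 3.93 q [0.46, 0.43, -0.42, 0.0, -0.72, -2.13]
ROW [-0.0, -0.0, -0.001] [0.545, 0.012, -0.001] rows>=2.0
```

View pics/w5.png

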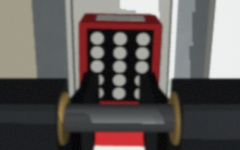

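```bash
python3 -c "
from h import *
im=bot.camera('scene')[:,:,::-1].copy();crop(im,310,120,510,280,4,'pics/s5.png')
im=bot.camera('top')[:,:,::-1].copy();crop(im,120,205,300,355,4,'pics/t5.png')"
```

```text
(no output)
```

View pics/s5.png

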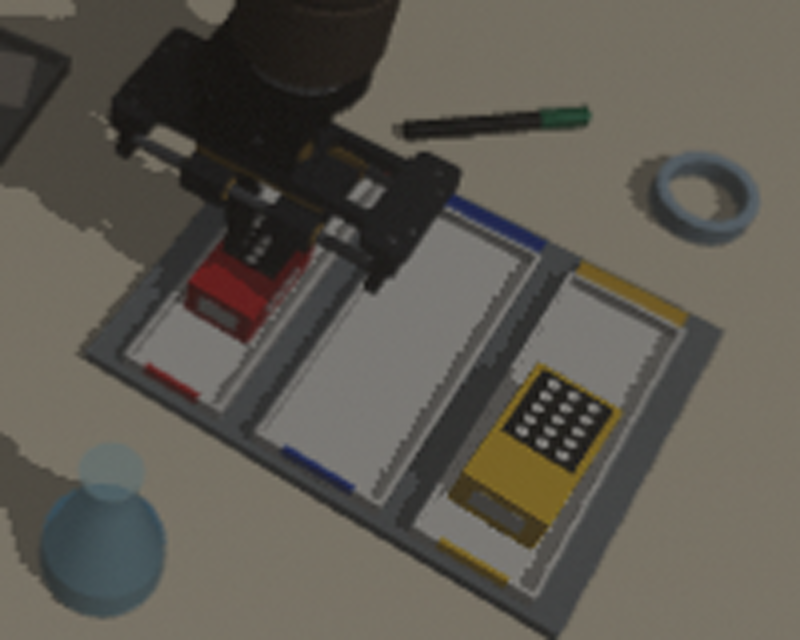

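View pics/t5.png

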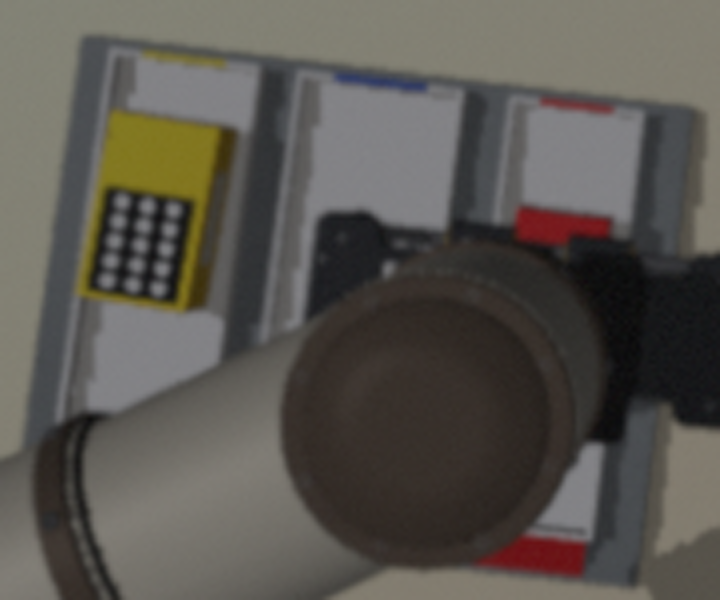

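```bash
python3 -c "
from h import *
s=bot.sense();c=bot.get_calibration('wrist');T=c['world_to_cam'];print('cam',-T[:3,:3].T@T[:3,3], s['ee_pos'],s['width'])
Rc=q2R(s['tool_rot'])
for w in (87,s['width']*87):
  for dz in (17,0,-2,-30,-51):
    print(w,dz,proj(c,[s['ee_pos']+Rc@np.array([dx,sy*w/2,dz]) for dx in (-9.5,9.5) for sy in(-1,1)]).round(0).tolist())
"; python3 -c "
import cv2
t=cv2.imread('pics/w4.png');cv2.imwrite('pics/w4c.png',cv2.resize(t[150:320,200:440],None,fx=3.2,fy=3.2))"
```

```text
cam [458.82807802  93.50788378 214.76967882] [532.27027678  86.08788813  46.84289912] 0.12338284290465755
87 17 [[252.0, 238.0], [384.0, 239.0], [251.0, 211.0], [385.0, 212.0]]
87 0 [[247.0, 250.0], [389.0, 250.0], [245.0, 221.0], [392.0, 221.0]]
87 -2 [[246.0, 251.0], [390.0, 252.0], [244.0, 222.0], [392.0, 222.0]]
87 -30 [[233.0, 276.0], [402.0, 277.0], [230.0, 242.0], [405.0, 243.0]]
87 -51 [[221.0, 301.0], [415.0, 302.0], [217.0, 263.0], [419.0, 264.0]]
10.734307332705207 17 [[310.0, 239.0], [326.0, 239.0], [310.0, 211.0], [326.0, 211.0]]
10.734307332705207 0 [[309.0, 250.0], [327.0, 250.0], [309.0, 221.0], [327.0, 221.0]]
10.734307332705207 -2 [[309.0, 252.0], [327.0, 252.0], [309.0, 222.0], [327.0, 222.0]]
10.734307332705207 -30 [[307.0, 277.0], [328.0, 277.0], [307.0, 243.0], [329.0, 243.0]]
10.734307332705207 -51 [[306.0, 302.0], [330.0, 302.0], [305.0, 264.0], [330.0, 264.0]]
```

View pics/w4c.png

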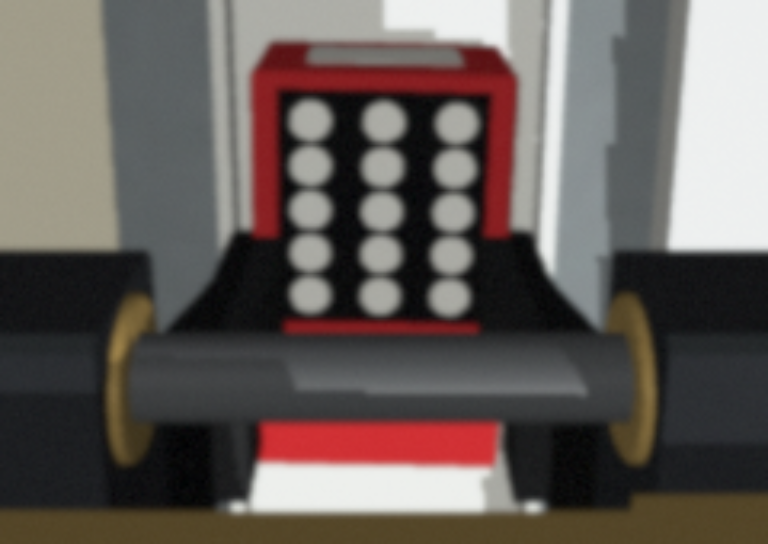

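```bash
python3 -c "
from h import *
s=bot.sense();print(s['t'],s['width'],s['ft_force'],s['ee_pos'])
im=bot.camera('wrist')[:,:,::-1].copy();crop(im,200,150,440,320,3.2,'pics/w6.png')
im=bot.camera('scene')[:,:,::-1].copy();crop(im,330,140,410,220,7,'pics/s6.png')
"
```

```text
4.0833 0.12338284290465755 [-0.62654679 -0.49361108  0.82431752] [532.27027678  86.08788813  46.84289912]
```

View pics/w6.png

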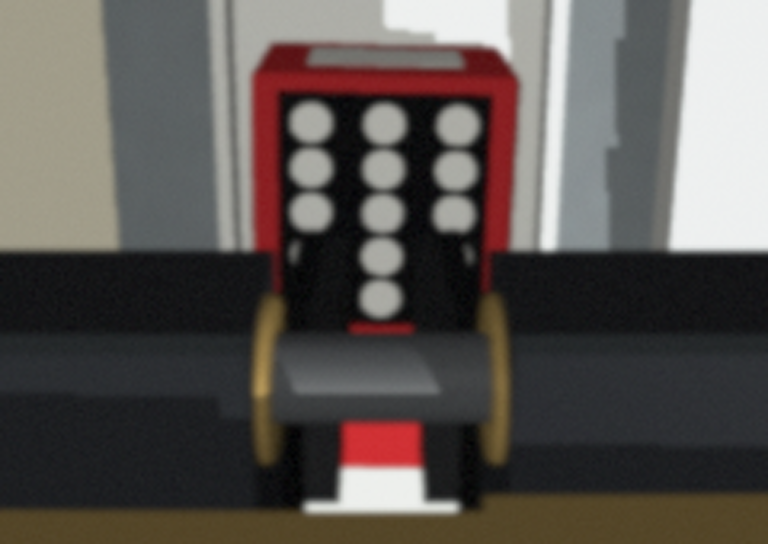

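View pics/s6.png

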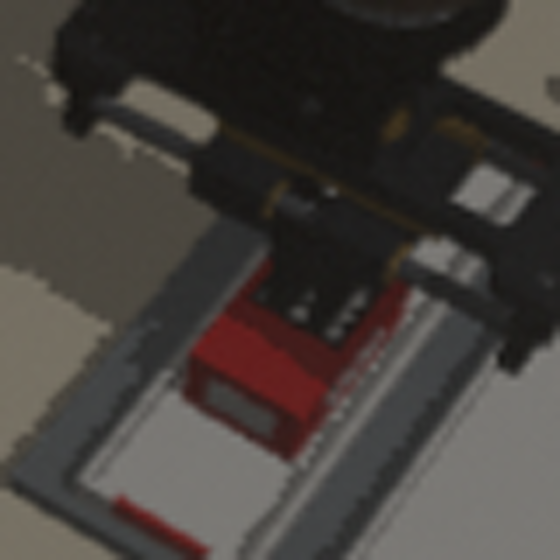

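The fingers closed above the carton with no contact, so the real fingertips stand higher than the stated 17 mm ahead of the TCP. I'll probe the empty blue lane's floor (z 15) gently to find the true tip offset.

step_arm(commands="0 0 0 0 0 -0.1 0; 0 0 0 0 0 -0.2 0; 0 0 0 0 0.1 -0.27 0; 0 0 0 0 0.3 -0.27 0; 0 0 0 0 0.5 -0.27 0")

```text
t: 4.6
ee_pos: [539.9, 161.1, 88.5]
tool_rot: [0.001, 0.048, 0.999, 0.001]
ft_force: [0.1, -0.4, 0.1]
width: 0.005
```

step_arm(commands="0 0 0 0 0.1 0 0; 0 0 0 0 0.15 0 0; 0 0 0 0 0.17 0 0; 0 0 0 0 0.17 0 0")

```text
t: 4.93
ee_pos: [541.5, 186.0, 87.0]
tool_rot: [-0.0, 0.047, 0.999, -0.0]
ft_force: [-0.4, 0.8, 0.2]
width: 0.006
```

```bash
python3 -c "
from h import *
x,y=lane('blue',0)
go(x,y,47,-5.4)
im=bot.camera('wrist')[:,:,::-1].copy();crop(im,200,150,440,320,3.2,'pics/w7.png')
im=bot.camera('scene')[:,:,::-1].copy();crop(im,330,140,450,240,6,'pics/s7.png')
"
```

```text
at [541.5 186.   87. ] ang -5.42 w 0.006 F [-0.4  0.8  0.2] t 4.93 q [0.61, 0.42, -0.29, -0.0, -0.85, -2.28]
ROW [-0.001, -0.002, -0.001] [0.081, 0.023, 0.266] rows>=1.0
```

View pics/s7.png

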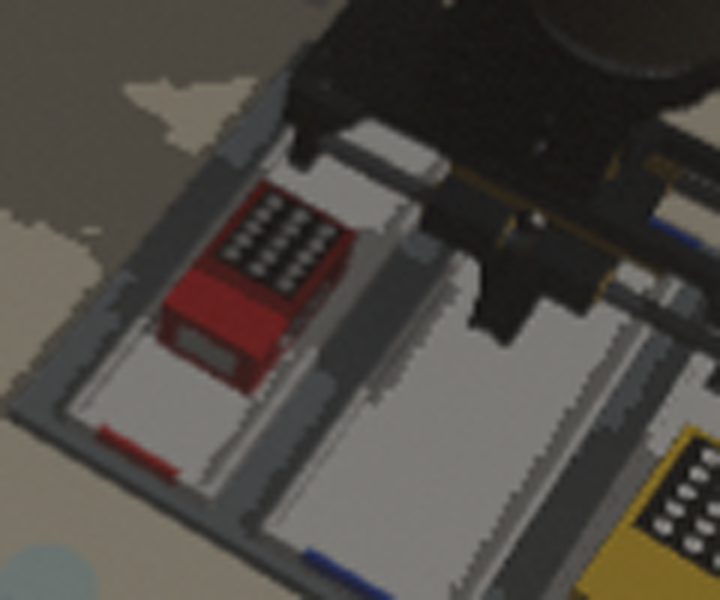

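View pics/w7.png

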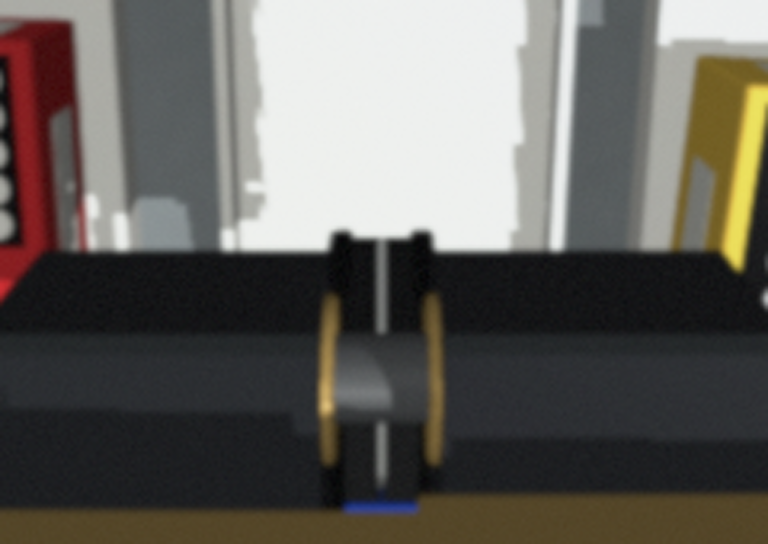

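```bash
python3 -c "
from h import *
s=bot.sense();c=bot.get_calibration('scene');Rc=q2R(s['tool_rot']);print(s['ee_pos'])
for dz in (17,5,0,-5,-10): print(dz,((proj(c,[s['ee_pos']+Rc@np.array([dx,0,dz]) for dx in (-9.5,9.5)])-[330,140])*6).round(0).tolist())
"
```

```text
[541.40585867 185.11150577  87.07280221]
17 [[470.0, 356.0], [492.0, 323.0]]
5 [[476.0, 340.0], [499.0, 307.0]]
0 [[479.0, 333.0], [501.0, 300.0]]
-5 [[482.0, 326.0], [504.0, 293.0]]
-10 [[485.0, 319.0], [507.0, 285.0]]
```

step_arm(commands="0 0 0 0.02 0.03 0.08 0; 0 0 0 0.04 0.03 0.16 0; 0 0 0 0.06 0.03 0.22 0; 0 0 0 0.08 0.03 0.25 0; 0 0 0 0.08 0.03 0.25 0")

```text
t: 5.45
ee_pos: [529.0, 190.5, 48.7]
tool_rot: [-0.001, 0.048, 0.999, -0.001]
ft_force: [-0.1, 1.0, 0.3]
width: 0.007
```

step_arm(commands="0 0 0 0 0 0.02 0; 0 0 0 0 0 0.03 0; 0 0 0 0 0 0.05 0; 0 0 0 0 0 0.05 0")

```text
t: 5.78
ee_pos: [530.3, 191.7, 42.2]
tool_rot: [-0.0, 0.048, 0.999, -0.0]
ft_force: [-0.0, -0.7, 0.1]
width: 0.004
```

step_arm(commands="0 0 0 0 0 0.01 0; 0 0 0 0 0 0.02 0; 0 0 0 0 0 0.03 0; 0 0 0 0 0 0.03 0")

```text
t: 6.12
ee_pos: [530.1, 191.6, 37.5]
tool_rot: [-0.0, 0.047, 0.999, -0.0]
ft_force: [-0.1, -0.4, 0.0]
width: 0.001
```

step_arm(commands="0 0 0 0 0 0.01 0; 0 0 0 0 0 0.02 0; 0 0 0 0 0 0.03 0; 0 0 0 0 0 0.03 0")

```text
t: 6.45
ee_pos: [530.1, 191.6, 33.0]
tool_rot: [-0.0, 0.047, 0.999, -0.0]
ft_force: [-0.9, -0.1, -0.0]
width: 0.006
```

step_arm(commands="0 0 0 0 0 0.01 0; 0 0 0 0 0 0.02 0; 0 0 0 0 0 0.03 0; 0 0 0 0 0 0.03 0")

```text
t: 6.78
ee_pos: [530.1, 191.6, 28.5]
tool_rot: [-0.0, 0.047, 0.999, -0.0]
ft_force: [-0.3, 0.1, 0.3]
width: 0.004
```

step_arm(commands="0 0 0 0 0 0.01 0; 0 0 0 0 0 0.02 0; 0 0 0 0 0 0.03 0; 0 0 0 0 0 0.03 0")

```text
t: 7.12
ee_pos: [530.1, 191.6, 24.0]
tool_rot: [-0.0, 0.047, 0.999, -0.0]
ft_force: [0.1, -0.6, 0.8]
width: 0.004
```

step_arm(commands="0 0 0 0 0 0.01 0; 0 0 0 0 0 0.02 0; 0 0 0 0 0 0.03 0; 0 0 0 0 0 0.03 0")

```text
t: 7.45
ee_pos: [530.1, 191.6, 19.5]
tool_rot: [-0.0, 0.047, 0.999, -0.0]
ft_force: [0.7, 0.3, 1.0]
width: 0.007
```

step_arm(commands="0 0 0 0 0 0.01 0; 0 0 0 0 0 0.02 0; 0 0 0 0 0 0.02 0")

```text
t: 7.7
ee_pos: [530.1, 191.6, 16.5]
tool_rot: [-0.0, 0.047, 0.999, -0.0]
ft_force: [0.1, 0.5, -0.6]
width: 0.006
```

```bash
python3 -c "
from h import *
im=bot.camera('wrist')[:,:,::-1].copy();cv2.imwrite('pics/w8.png',im)
im=bot.camera('scene')[:,:,::-1].copy();crop(im,330,140,450,240,6,'pics/s8.png')
"
```

```text
(no output)
```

View pics/s8.png

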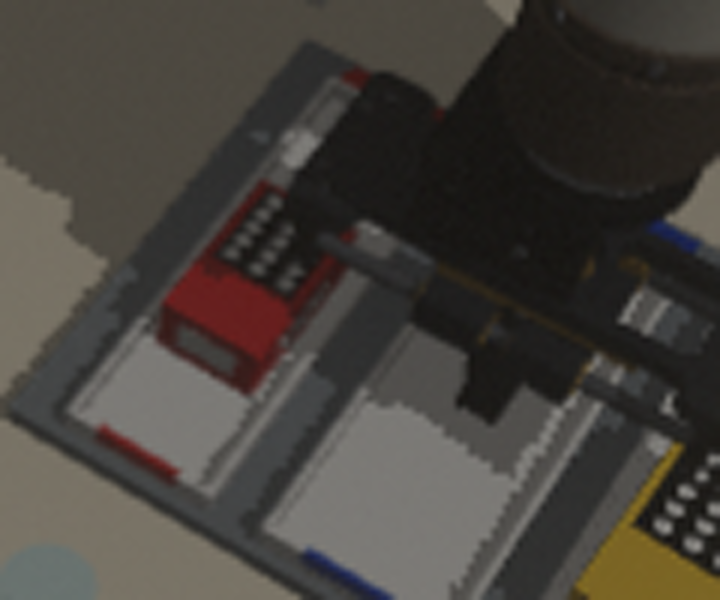

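View pics/w8.png

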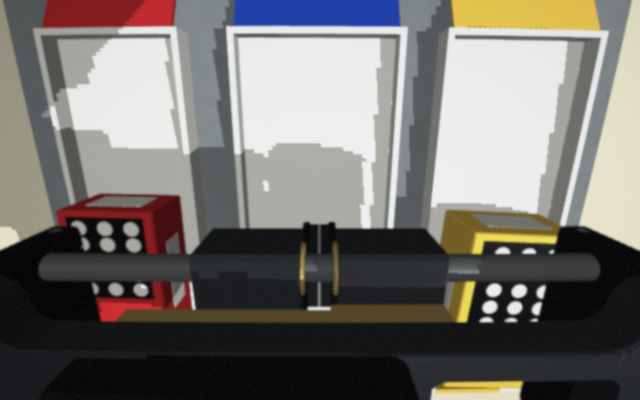

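step_arm(commands="0 0 0 0 0 0.01 0; 0 0 0 0 0 0.02 0; 0 0 0 0 0 0.02 0")

```text
t: 8.05
ee_pos: [530.1, 191.6, 13.5]
tool_rot: [-0.0, 0.047, 0.999, -0.0]
ft_force: [-0.3, -0.5, -0.2]
width: 0.004
```

step_arm(commands="0 0 0 0 0 0.01 0; 0 0 0 0 0 0.02 0; 0 0 0 0 0 0.02 0")

```text
t: 8.3
ee_pos: [530.3, 191.8, 10.8]
tool_rot: [-0.0, 0.047, 0.999, -0.0]
ft_force: [-0.3, 0.8, -0.2]
width: 0.006
```

step_arm(commands="0 0 0 0 0 0.01 0; 0 0 0 0 0 0.02 0; 0 0 0 0 0 0.02 0")

```text
t: 8.55
ee_pos: [530.4, 191.8, 10.6]
tool_rot: [0.0, 0.047, 0.999, -0.0]
ft_force: [-6.1, -1.3, 18.1]
width: 0.005
```

Contact came at TCP z ≈ 10.8 on the floor at z 15. The real fingertips are therefore about 4 mm above the TCP, not 17 mm below it, and I'll use tip z = TCP z + 4. Now I go back to red_old.

step_arm(commands="0 0 0 0 0 -0.1 0; 0 0 0 0 0 -0.25 0.3; 0 0 0 0 0 -0.4 0.8; 0 0 0 0 0 -0.45 0.8; 0 0 0 0 0 -0.45 0.8")

```text
t: 8.97
ee_pos: [531.6, 192.6, 77.5]
tool_rot: [0.002, 0.047, 0.999, 0.002]
ft_force: [0.4, -0.2, -0.3]
width: 0.227
```

step_arm(commands="0 0 0 0 -0.1 0 0.8; 0 0 0 0 -0.3 0 0.8; 0 0 0 0 -0.5 0 0.8; 0 0 0 0 -0.65 0 0.8; 0 0 0 0 -0.7 0 0.8")

```text
t: 9.38
ee_pos: [517.8, 83.6, 73.4]
tool_rot: [-0.002, 0.049, 0.999, -0.001]
ft_force: [-0.0, 0.5, -0.2]
width: 0.607
```

step_arm(commands="0 0 0 0 0 0 0.8; 0 0 0 0 0 0 0.8")

```text
t: 9.55
ee_pos: [520.0, 86.8, 74.5]
tool_rot: [-0.001, 0.048, 0.999, -0.0]
ft_force: [-0.4, 0.6, 0.2]
width: 0.744
```

```bash
python3 -c "
from h import *
go(533.5,86,24.5,-5.5)"
```

```text
at [520.   86.8  74.5] ang -5.5 w 0.744 F [-0.4  0.6  0.2] t 9.55 q [0.47, 0.37, -0.42, -0.0, -0.78, -2.14]
ROW [-0.001, -0.002, 0.0] [-0.09, 0.004, 0.333] rows>=1.2
```

step_arm(commands="0 0 0 -0.04 0 0.03 0.8; 0 0 0 -0.09 0 0.1 0.8; 0 0 0 -0.09 0 0.2 0.8; 0 0 0 -0.09 0 0.28 0.8; 0 0 0 -0.09 0 0.33 0.8")

```text
t: 9.97
ee_pos: [533.6, 86.4, 23.4]
tool_rot: [-0.001, 0.047, 0.999, -0.001]
ft_force: [-0.4, -0.2, 1.2]
width: 0.803
```

step_arm(commands="0 0 0 0 0 0 0.8; 0 0 0 0 0 0 0.6; 0 0 0 0 0 0 0.5; 0 0 0 0 0 0 0.4; 0 0 0 0 0 0 0.3")

```text
t: 10.38
ee_pos: [534.3, 86.2, 26.6]
tool_rot: [0.001, 0.047, 0.999, 0.0]
ft_force: [0.9, -0.6, 0.2]
width: 0.581
```

step_arm(commands="0 0 0 0 0 0 0.3; 0 0 0 0 0 0 0.3")

```text
t: 10.55
ee_pos: [534.2, 86.2, 26.5]
tool_rot: [0.001, 0.047, 0.999, 0.0]
ft_force: [-1.1, 0.8, 1.9]
width: 0.548
```

```bash
python3 -c "
from h import *
x,y=lane('red',-67.5)
go(x,y,24.5,-5.4)
im=bot.camera('wrist')[:,:,::-1].copy();cv2.imwrite('pics/w9.png',im)"
```

```text
at [534.2  86.2  26.5] ang -5.43 w 0.548 F [-1.1  0.8  1.9] t 10.55 q [0.46, 0.46, -0.43, 0.0, -0.68, -2.13]
ROW [0.001, 0.002, -0.001] [0.552, 0.01, 0.013] rows>=2.0
```

View pics/w9.png

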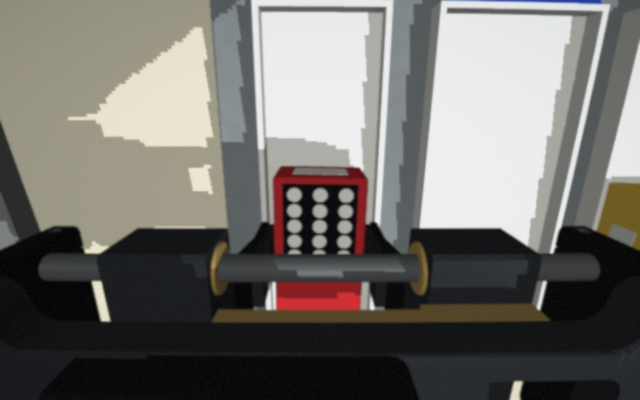

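step_arm(commands="0 0 0 0.05 0 0 0.3; 0 0 0 0.15 0 0 0.3; 0 0 0 0.27 0 0 0.3; 0 0 0 0.39 0 0 0.3; 0 0 0 0.48 0.01 0 0.3")

```text
t: 11.02
ee_pos: [461.7, 94.4, 26.5]
tool_rot: [0.001, 0.047, 0.999, 0.0]
ft_force: [2.0, -0.6, 1.9]
width: 0.545
```

step_arm(commands="0 0 0 0.03 0 0 0.3; 0 0 0 0.045 0 0 0.3; 0 0 0 0.045 0 0 0.3; 0 0 0 0.045 0 0 0.3")

```text
t: 11.35
ee_pos: [455.4, 95.2, 26.5]
tool_rot: [-0.0, 0.047, 0.999, 0.0]
ft_force: [-4.9, 3.7, 10.4]
width: 0.548
```

```bash
python3 -c "
from h import *
x,y=lane('red',-67.5)
go(x,y,24.5,-5.4)
c=bot.get_calibration('wrist');im=bot.camera('wrist')[:,:,::-1].copy();cv2.imwrite('pics/w10.png',im)"
```

```text
at [455.4  95.2  26.5] ang -5.42 w 0.548 F [-4.9  3.7 10.4] t 11.35 q [0.56, 0.37, -0.61, -0.0, -0.59, -2.22]
ROW [0.0, -0.001, -0.001] [0.023, 0.0, 0.013] rows>=0.1
```

View pics/w10.png

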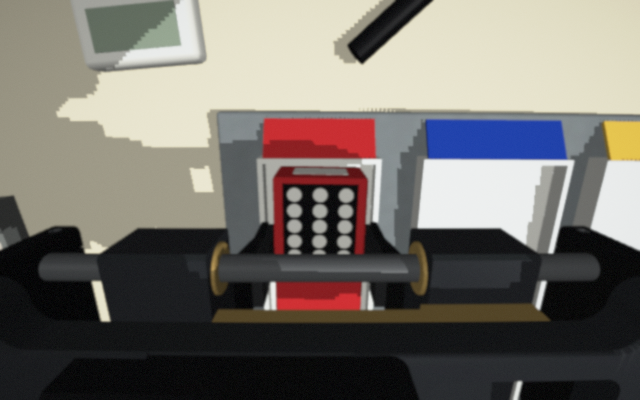

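step_arm(commands="0 0 0 0 0 0 0.3; 0 0 0 0 0 0 0.3")

```text
t: 11.57
ee_pos: [455.4, 95.2, 26.5]
tool_rot: [-0.0, 0.047, 0.999, 0.0]
ft_force: [-5.3, 2.6, 10.1]
width: 0.548
```

step_arm(commands="0 0 0 0.01 0 0 0.3; 0 0 0 0.01 0 0 0.3")

```text
t: 11.73
ee_pos: [455.2, 95.4, 26.5]
tool_rot: [0.001, 0.047, 0.999, 0.0]
ft_force: [-0.3, 0.2, 6.9]
width: 0.552
```

step_arm(commands="0 0 0 0.01 0 0 0.3; 0 0 0 0.01 0 0 0.3")

```text
t: 11.9
ee_pos: [454.3, 95.8, 26.5]
tool_rot: [0.001, 0.047, 0.999, 0.001]
ft_force: [2.0, -0.1, 5.1]
width: 0.549
```

step_arm(commands="0 0 0 0.01 0 0 0.3; 0 0 0 0.01 0 0 0.3")

```text
t: 12.07
ee_pos: [452.9, 96.0, 26.5]
tool_rot: [0.002, 0.047, 0.999, 0.001]
ft_force: [2.2, 0.1, 5.4]
width: 0.547
```

step_arm(commands="0 0 0 0.01 0 0 0.3; 0 0 0 0.01 0 0 0.3")

```text
t: 12.23
ee_pos: [452.6, 96.3, 26.7]
tool_rot: [0.003, 0.046, 0.999, 0.001]
ft_force: [7.1, -2.9, 3.4]
width: 0.551
```

step_arm(commands="0 0 0 0.01 0 0 0.3; 0 0 0 0.01 0 0 0.3")

```text
t: 12.4
ee_pos: [452.4, 96.4, 27.0]
tool_rot: [0.004, 0.045, 0.999, 0.001]
ft_force: [10.9, -6.1, 0.7]
width: 0.548
```

step_arm(commands="0 0 0 -0.013 0 0 0.3; 0 0 0 -0.013 0 0 0.5; 0 0 0 -0.013 0 0 0.6; 0 0 0 -0.013 0 0 0.75; 0 0 0 -0.013 0 0 0.75")

```text
t: 12.82
ee_pos: [448.4, 94.6, 25.0]
tool_rot: [-0.002, 0.048, 0.999, -0.001]
ft_force: [-0.3, -1.2, -0.0]
width: 0.675
```

step_arm(commands="0 0 0 0 0 0 0.75; 0 0 0 0 0 -0.1 0.75; 0 0 0 0 0 -0.25 0.75; 0 0 0 0 0 -0.4 0.75; 0 0 0 0 0 -0.5 0.75")

```text
t: 13.23
ee_pos: [449.8, 95.5, 102.2]
tool_rot: [0.0, 0.047, 0.999, 0.0]
ft_force: [0.6, 1.1, -0.1]
width: 0.745
```

step_arm(commands="0 0 0 -0.2 0.2 -0.05 0.8; 0 0 0 -0.4 0.5 -0.05 0.8; 0 0 0 -0.6 0.8 -0.05 0.8; 0 0 0 -0.65 0.95 -0.05 0.8; 0 0 0 -0.65 1 -0.05 0.8")

```text
t: 13.65
ee_pos: [564.1, 239.3, 107.6]
tool_rot: [0.001, 0.047, 0.999, 0.0]
ft_force: [0.6, -0.5, 0.5]
width: 0.798
```

step_arm(commands="0 0 0 0 0.1 0 0.85; 0 0 0 0 0.2 0 0.85; 0 0 0 0 0.25 0 0.85; 0 0 0 0 0.25 0 0.85")

```text
t: 13.98
ee_pos: [564.2, 273.9, 108.2]
tool_rot: [-0.0, 0.047, 0.999, -0.0]
ft_force: [-0.4, -0.3, -0.9]
width: 0.849
```

```bash
python3 -c "
from h import *
s=bot.sense();print(s['t'],s['ee_pos'],abs(s['joint_velocities']).max())
c=bot.get_calibration('wrist');im=bot.camera('wrist')[:,:,::-1].copy();cv2.imwrite('pics/w11.png',im)
import pickle;pickle.dump(c,open('w11.pkl','wb'))
go(570.5,288.5,60,-6.5)"
```

```text
13.9833 [564.15769657 273.87724922 108.15590526] 0.025811792075024643
at [564.  272.9 108.3] ang -5.39 w 0.847 F [-0.1 -0.3  0.4] t 14.03 q [0.71, 0.48, -0.13, -0.0, -0.96, -2.37]
ROW [-0.001, -0.001, 0.037] [-0.033, 0.108, 0.322] rows>=1.2
```

View pics/w11.png

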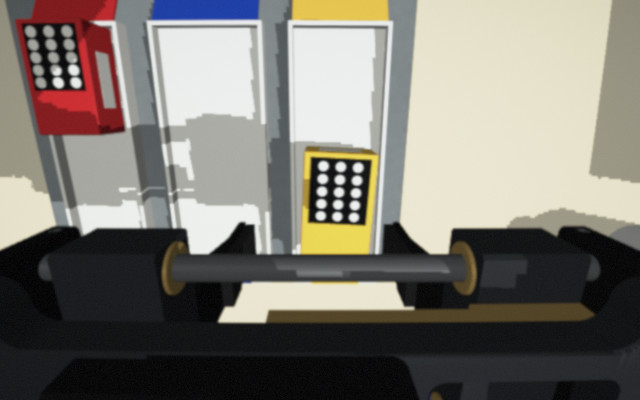

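```bash
python3 -c "
from h import *
import pickle
c=pickle.load(open('w11.pkl','rb'));t=cv2.imread('pics/w11.png');crop(t,280,130,400,300,4.5,'pics/w11c.png')
P=onz(c,[(304,151),(378,157),(301,252),(371,252)],51);print(P.round(1))
for i,j in((0,2),(1,3)):
  d=P[j]-P[i];print(np.degrees(np.arctan2(d[1],d[0])))
"
```

```text
[[520.4 267.3  51. ]
 [529.9 321.9  51. ]
 [602.2 256.2  51. ]
 [607.5 313.2  51. ]]
-7.7139998753933
-6.438004243002152
```

View pics/w11c.png

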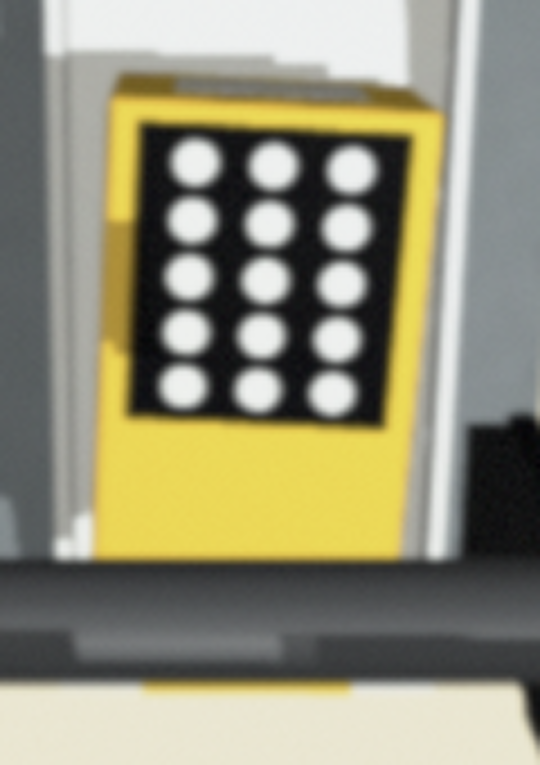

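```bash
python3 -c "
from h import *
go(571.5,288.5,26,-7.3)"
```

```text
at [564.  272.9 108.3] ang -5.39 w 0.847 F [-0.1 -0.3  0.4] t 14.03 q [0.71, 0.48, -0.13, -0.0, -0.96, -2.37]
ROW [-0.001, -0.001, 0.064] [-0.04, 0.108, 0.548] rows>=2.0
```

step_arm(commands="0 0 0.06 -0.02 0.06 0.06 0.9; 0 0 0.06 -0.04 0.11 0.18 0.9; 0 0 0.06 -0.04 0.11 0.3 0.9; 0 0 0.06 -0.04 0.11 0.4 0.9; 0 0 0.06 -0.04 0.11 0.46 0.9")

```text
t: 14.45
ee_pos: [571.0, 287.0, 37.8]
tool_rot: [-0.001, 0.064, 0.998, -0.001]
ft_force: [-0.2, 0.2, 0.4]
width: 0.901
```

step_arm(commands="0 0 0 0 0 0.03 0.9; 0 0 0 0 0 0.06 0.9; 0 0 0 0 0 0.08 0.9; 0 0 0 0 0 0.08 0.9; 0 0 0 0 0 0.08 0.9")

```text
t: 14.87
ee_pos: [572.7, 288.8, 28.0]
tool_rot: [0.0, 0.063, 0.998, 0.0]
ft_force: [0.4, 0.4, 1.1]
width: 0.902
```

```bash
python3 -c "
from h import *
go(571.5,288.5,26,-7.3)
im=bot.camera('wrist')[:,:,::-1].copy();cv2.imwrite('pics/w12.png',im)"
```

```text
at [572.7 288.8  28. ] ang -7.24 w 0.902 F [0.4 0.4 1.1] t 14.87 q [0.72, 0.59, -0.17, 0.0, -0.81, -2.42]
ROW [0.001, 0.002, 0.002] [0.008, -0.003, 0.014] rows>=0.1
```

View pics/w12.png

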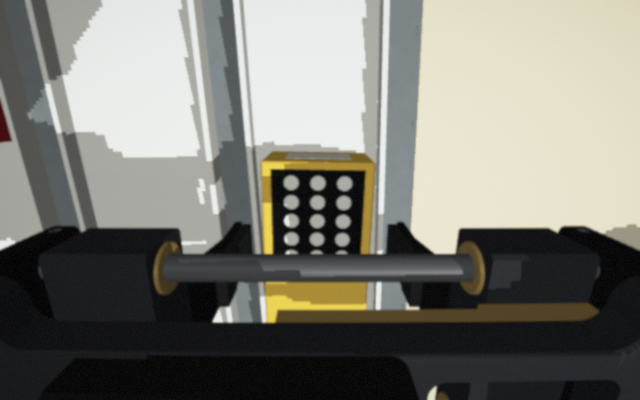

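Yellow_old is centred and square between the fingers (262–373). I close on it.

step_arm(commands="0 0 0 0 0 0 0.7; 0 0 0 0 0 0 0.6; 0 0 0 0 0 0 0.5; 0 0 0 0 0 0 0.4; 0 0 0 0 0 0 0.4")

```text
t: 15.33
ee_pos: [572.4, 288.6, 27.5]
tool_rot: [0.0, 0.063, 0.998, -0.0]
ft_force: [-0.9, 0.1, 1.8]
width: 0.642
```

step_arm(commands="0 0 0 0 0 0 0.4; 0 0 0 0 0 0 0.4")

```text
t: 15.5
ee_pos: [572.4, 288.6, 27.5]
tool_rot: [-0.0, 0.063, 0.998, -0.0]
ft_force: [-0.2, -0.2, 0.8]
width: 0.645
```

```bash
python3 -c "
from h import *
x,y=lane('yellow',-60.5)
go(x,y,28,-5.4)"
```

```text
at [572.4 288.6  27.5] ang -7.23 w 0.645 F [-0.2 -0.2  0.8] t 15.5 q [0.72, 0.59, -0.17, 0.0, -0.81, -2.42]
ROW [-0.0, -0.0, -0.061] [0.626, -0.015, -0.003] rows>=2.3
```

step_arm(commands="0 0 -0.06 0.05 0 0 0.4; 0 0 -0.06 0.17 0 0 0.4; 0 0 -0.06 0.31 -0.01 0 0.4; 0 0 -0.06 0.45 -0.01 0 0.4; 0 0 -0.06 0.56 -0.01 0 0.4")

```text
t: 15.92
ee_pos: [487.5, 297.9, 27.5]
tool_rot: [0.0, 0.047, 0.999, 0.0]
ft_force: [0.2, 0.1, 0.0]
width: 0.636
```

step_arm(commands="0 0 0 0.015 0 0 0.4; 0 0 0 0.03 0 0 0.4; 0 0 0 0.04 0 0 0.4; 0 0 0 0.05 0 0 0.4; 0 0 0 0.05 0 0 0.4")

```text
t: 16.33
ee_pos: [482.0, 298.8, 27.5]
tool_rot: [0.0, 0.047, 0.999, 0.0]
ft_force: [-0.2, 1.7, 0.9]
width: 0.641
```

step_arm(commands="0 0 0 0.01 0 0 0.4; 0 0 0 0.015 0 0 0.4")

```text
t: 16.5
ee_pos: [480.9, 299.1, 27.8]
tool_rot: [0.001, 0.047, 0.999, 0.001]
ft_force: [7.2, -2.4, -0.1]
width: 0.64
```

```bash
python3 -c "
from h import *
x,y=lane('yellow',-60.5)
go(x,y,28,-5.4)"
```

```text
at [480.9 299.1  27.8] ang -5.37 w 0.64 F [ 7.2 -2.4 -0.1] t 16.5 q [0.84, 0.49, -0.37, 0.0, -0.71, -2.51]
ROW [0.003, 0.006, 0.001] [0.013, -0.007, -0.001] rows>=0.1
```

step_arm(commands="0 0 0 0.01 0 0 0.4; 0 0 0 0.01 0 0 0.4")

```text
t: 16.67
ee_pos: [480.7, 299.3, 28.1]
tool_rot: [0.003, 0.046, 0.999, 0.001]
ft_force: [9.6, -3.2, -1.7]
width: 0.642
```

step_arm(commands="0 0 0 0.01 0 0 0.4; 0 0 0 0.01 0 0 0.4")

```text
t: 16.83
ee_pos: [480.5, 299.4, 28.5]
tool_rot: [0.004, 0.046, 0.999, 0.001]
ft_force: [12.8, -5.3, -1.7]
width: 0.641
```

step_arm(commands="0 0 0 -0.02 0 0 0.4; 0 0 0 -0.02 0 0 0.4; 0 0 0 -0.02 0 0 0.5; 0 0 0 -0.02 0 0 0.7; 0 0 0 -0.02 0 0 0.85")

```text
t: 17.25
ee_pos: [478.1, 298.1, 26.8]
tool_rot: [-0.001, 0.048, 0.999, -0.001]
ft_force: [-0.4, -0.2, -0.3]
width: 0.706
```

step_arm(commands="0 0 0 0 0 0 0.85; 0 0 0 0 0 0 0.85; 0 0 0 0 0 -0.1 0.85; 0 0 0 0 0 -0.28 0.85; 0 0 0 0 0 -0.5 0.85")

```text
t: 17.67
ee_pos: [477.3, 297.5, 100.9]
tool_rot: [-0.002, 0.048, 0.999, -0.002]
ft_force: [0.2, 0.8, 0.4]
width: 0.848
```

```bash
python3 -c "
from h import *
go(521,-194,200,14)"
```

```text
at [477.3 297.5 100.9] ang -5.45 w 0.848 F [0.2 0.8 0.4] t 17.67 q [0.84, 0.39, -0.3, -0.0, -0.88, -2.51]
ROW [-0.008, -0.01, -0.648] [-0.598, -3.237, -0.648] rows>=12.1
```

step_arm(commands="0 0 0 -0.15 -0.2 -0.3 1; 0 0 0 -0.25 -0.45 -0.6 1; 0 0 0 -0.25 -0.7 -0.8 1; 0 0 0 -0.25 -1 -0.8 1; 0 0 0 -0.25 -1 -0.8 1")

```text
t: 18.08
ee_pos: [502.0, 144.7, 224.1]
tool_rot: [0.001, 0.047, 0.999, 0.001]
ft_force: [0.9, -0.9, -0.4]
width: 0.99
```

step_arm(commands="0 0 -0.3 -0.15 -0.3 0 1; 0 0 -0.3 -0.3 -0.6 0 1; 0 0 -0.3 -0.4 -0.9 0 1; 0 0 -0.3 -0.4 -1 0 1")

```text
t: 18.42
ee_pos: [548.0, -10.2, 222.2]
tool_rot: [-0.0, -0.032, 1.0, 0.0]
ft_force: [1.0, 0.6, -0.2]
width: 1.002
```

```bash
python3 -c "
from h import *
go(590,-200,230,14)"
```

```text
at [548.  -10.2 222.2] ang 3.62 w 1.002 F [ 1.   0.6 -0.2] t 18.42 q [0.28, 0.25, -0.18, -0.0, -1.14, -1.78]
ROW [0.001, -0.0, -0.346] [-0.2, -1.281, -0.052] rows>=4.7
```

step_arm(commands="0 0 -0.34 -0.1 -0.27 -0.05 1; 0 0 -0.34 -0.2 -0.54 -0.05 1; 0 0 -0.34 -0.2 -0.8 -0.05 1; 0 0 -0.34 -0.2 -1 -0.05 1; 0 0 -0.34 -0.2 -1 -0.05 1")

```text
t: 18.83
ee_pos: [586.5, -161.6, 228.7]
tool_rot: [-0.001, -0.117, 0.993, -0.0]
ft_force: [0.6, 1.2, 0.9]
width: 1.002
```

step_arm(commands="0 0 0 0 -0.1 0 1; 0 0 0 0 -0.2 0 1; 0 0 0 0 -0.2 0 1; 0 0 0 0 -0.2 0 1")

```text
t: 19.17
ee_pos: [594.2, -186.0, 229.5]
tool_rot: [-0.0, -0.12, 0.993, 0.0]
ft_force: [0.6, -0.1, -0.8]
width: 0.998
```

```bash
python3 -c "
from h import *
import pickle
go(521,-194,97,14)
c=bot.get_calibration('wrist');im=bot.camera('wrist')[:,:,::-1].copy();cv2.imwrite('pics/w13.png',im)
pickle.dump(c,open('w13.pkl','wb'))
cv2.imwrite('pics/t13.png',bot.camera('top')[:,:,::-1])"
```

```text
at [ 594.2 -186.   229.5] ang 13.75 w 0.998 F [ 0.6 -0.1 -0.8] t 19.17 q [-0.04, 0.37, 0.02, -0.0, -1.22, -1.29]
ROW [0.001, -0.001, -0.008] [0.486, 0.064, 0.884] rows>=3.6
```

View pics/w13.png

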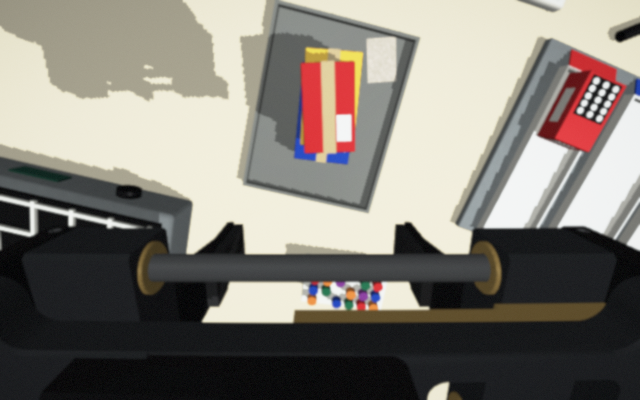

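View pics/t13.png

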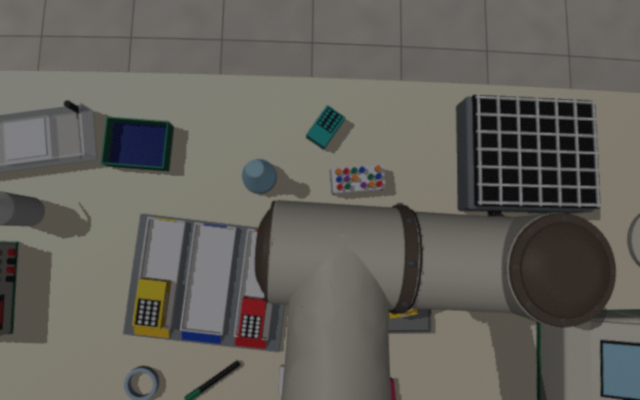

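Both opened cartons now stand at their front lips. The wrist view shows the stack clearly: red top at (302–355, 62–153), with yellow and blue below. I measure it from a crop.

```bash
python3 -c "
from h import *
t=cv2.imread('pics/w13.png');crop(t,270,30,400,190,4.5,'pics/w13c.png')"
```

```text
(no output)
```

View pics/w13c.png

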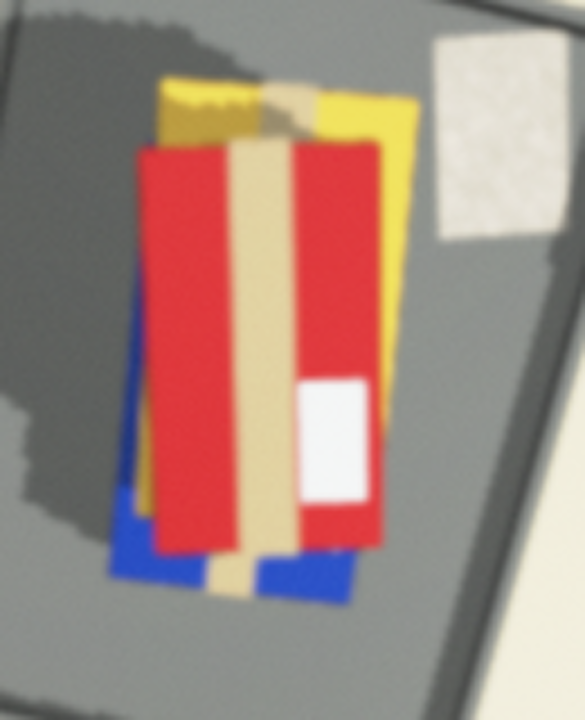

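```bash
cat >> h.py <<'E'
def quad(c,px,off,k,z,n=""):
    # px: front-left(-y), front-right(+y), rear-left, rear-right in wrist picture
    P=onz(c,[(off[0]+(a+.5)/k-.5,off[1]+(b+.5)/k-.5) for a,b in px],z)
    L=((P[2]+P[3])-(P[0]+P[1]))/2;W=((P[1]+P[3])-(P[0]+P[2]))/2
    print(n,"ctr",P.mean(0).round(1),"len",np.linalg.norm(L).round(1),"wid",np.linalg.norm(W).round(1),"ang",np.degrees(np.arctan2(L[1],L[0])).round(1),np.degrees(np.arctan2(-W[0],W[1])).round(1));return P
E
python3 -c "
from h import *
import pickle
c=pickle.load(open('w13.pkl','rb'));o=(270,30)
quad(c,[(137,150),(380,141),(155,555),(383,548)],o,4.5,112,'red')
P=onz(c,[(270+a/4.5-.4,30+b/4.5-.4) for a,b in [(162,78),(419,98),(385,420),(140,515)]],80);print('yel fl fr redge, rl',P.round(1))
P=onz(c,[(270+a/4.5-.4,30+b/4.5-.4) for a,b in [(110,575),(350,603)]],44);print('blue rl rr',P.round(1))
"
```

```text
red ctr [ 521.  -194.6  112. ] len 79.3 wid 47.6 ang 15.8 15.7
yel fl fr redge, rl [[ 470.2 -229.    80. ]
 [ 460.8 -174.5   80. ]
 [ 527.9 -163.4   80. ]
 [ 562.2 -212.7   80. ]]
blue rl rr [[ 583.7 -217.9   44. ]
 [ 575.9 -155.2   44. ]]
```

step_arm(commands="0 0 -0.06 0.15 0.05 0.1 0.8; 0 0 -0.06 0.33 0.06 0.25 0.8; 0 0 -0.06 0.45 0.06 0.45 0.8; 0 0 -0.06 0.48 0.06 0.6 0.8; 0 0 -0.06 0.48 0.06 0.7 0.8")

```text
t: 19.68
ee_pos: [519.2, -193.2, 123.2]
tool_rot: [-0.002, -0.136, 0.991, 0.001]
ft_force: [0.9, -0.1, -0.3]
width: 0.812
```

step_arm(commands="0 0 0 0 0 0 0.8; 0 0 0 0 0 0 0.8; 0 0 0 0 0 0 0.8")

```text
t: 19.93
ee_pos: [523.4, -193.9, 126.2]
tool_rot: [0.001, -0.136, 0.991, -0.0]
ft_force: [0.2, -0.3, 0.3]
width: 0.802
```

```bash
python3 -c "
from h import *
go(521,-194.5,90,15.6)
im=bot.camera('wrist')[:,:,::-1].copy();cv2.imwrite('pics/w14.png',im)"
```

```text
at [ 523.4 -193.9  126.2] ang 15.64 w 0.802 F [ 0.2 -0.3  0.3] t 19.93 q [-0.06, 0.36, -0.29, 0.0, -0.93, -1.23]
ROW [-0.002, 0.004, 0.001] [0.017, 0.001, 0.242] rows>=0.9
```

View pics/w14.png

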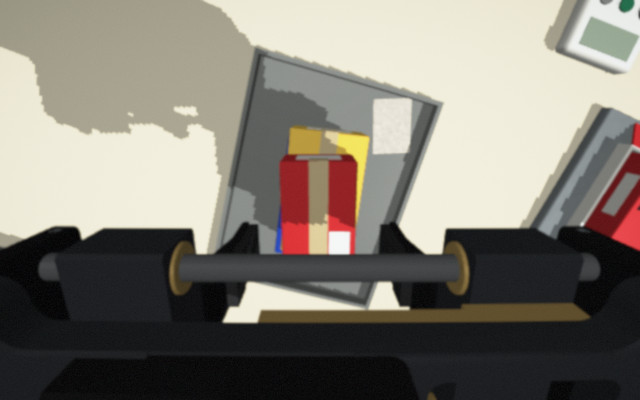

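Red_new is centred and aligned between the fingers (280–356). I descend and close.

step_arm(commands="0 0 0 0.01 0 0.04 0.8; 0 0 0 0.015 0 0.1 0.8; 0 0 0 0.015 0 0.17 0.8; 0 0 0 0.015 0 0.22 0.8; 0 0 0 0.015 0 0.24 0.8")

```text
t: 20.4
ee_pos: [518.6, -194.6, 86.8]
tool_rot: [-0.002, -0.135, 0.991, 0.001]
ft_force: [-0.6, -0.6, 0.4]
width: 0.798
```

step_arm(commands="0 0 0 0 0 0 0.8; 0 0 0 0 0 0 0.7; 0 0 0 0 0 0 0.5; 0 0 0 0 0 0 0.3; 0 0 0 0 0 0 0.3")

```text
t: 20.82
ee_pos: [520.2, -194.8, 89.3]
tool_rot: [0.0, -0.135, 0.991, -0.0]
ft_force: [-0.6, -0.1, -0.1]
width: 0.581
```

step_arm(commands="0 0 0 0 0 0 0.3; 0 0 0 0 0 0 0.3; 0 0 0 0 0 0 0.3")

```text
t: 21.07
ee_pos: [520.2, -194.8, 89.3]
tool_rot: [0.0, -0.135, 0.991, -0.0]
ft_force: [-0.8, -0.1, 1.3]
width: 0.548
```

```bash
python3 -c "
from h import *
go(521,-194.5,180,15.6)"
```

```text
at [ 520.2 -194.8   89.3] ang 15.57 w 0.548 F [-0.8 -0.1  1.3] t 21.07 q [-0.07, 0.4, -0.34, 0.0, -0.84, -1.23]
ROW [-0.001, 0.001, -0.001] [-0.006, 0.0, -0.605] rows>=2.2
```

step_arm(commands="0 0 0 0 0 -0.03 0.3; 0 0 0 0 0 -0.1 0.3; 0 0 0 0 0 -0.2 0.3; 0 0 0 0 0 -0.32 0.3; 0 0 0 0 0 -0.42 0.3")

```text
t: 21.48
ee_pos: [520.1, -194.9, 153.6]
tool_rot: [0.0, -0.135, 0.991, -0.0]
ft_force: [-0.4, -0.5, -1.8]
width: 0.55
```

step_arm(commands="0 0 0.2 0 0.08 0 0.3; 0 0 0.4 0 0.25 0 0.3; 0 0 0.6 0 0.45 0 0.3; 0 0 0.7 0 0.7 0 0.3; 0 0 0.7 0 0.95 0 0.3")

```text
t: 21.9
ee_pos: [481.2, -56.6, 152.6]
tool_rot: [0.0, 0.049, 0.999, 0.0]
ft_force: [1.0, 0.3, -0.3]
width: 0.548
```

```bash
python3 -c "
from h import *
x,y=lane('red',20);print(x,y)
go(x,y,150,-5.4)"
```

```text
539.1112392920617 87.31783373362971
at [481.2 -56.6 152.6] ang -5.64 w 0.548 F [ 1.   0.3 -0.3] t 21.9 q [0.22, 0.21, -0.42, 0.0, -0.94, -1.89]
ROW [0.0, 0.002, -0.008] [-0.29, 0.993, 0.018] rows>=3.7
```

step_arm(commands="0 0 0 -0.1 0.2 0 0.3; 0 0 0 -0.2 0.45 0 0.3; 0 0 0 -0.29 0.7 0 0.3; 0 0 0 -0.29 0.88 0 0.3; 0 0 0 -0.29 0.95 0 0.3")

```text
t: 22.32
ee_pos: [539.6, 83.6, 152.5]
tool_rot: [0.001, 0.046, 0.999, 0.0]
ft_force: [-1.4, -0.3, -0.8]
width: 0.552
```

step_arm(commands="0 0 0 0 0 0 0.3; 0 0 0 0 0 0 0.3; 0 0 0 0 0 0 0.3")

```text
t: 22.57
ee_pos: [537.9, 79.3, 152.1]
tool_rot: [-0.0, 0.048, 0.999, -0.0]
ft_force: [0.6, -0.3, -1.5]
width: 0.551
```

```bash
python3 -c "
from h import *
x,y=lane('red',20)
go(x,y,26,-5.4)
cv2.imwrite('pics/w15.png',bot.camera('wrist')[:,:,::-1])
im=bot.camera('scene')[:,:,::-1];cv2.imwrite('pics/s15.png',im)"
```

```text
at [537.9  79.3 152.1] ang -5.48 w 0.551 F [ 0.6 -0.3 -1.5] t 22.57 q [0.44, 0.31, -0.29, -0.0, -0.98, -2.11]
ROW [-0.0, -0.001, -0.003] [-0.003, 0.054, 0.841] rows>=3.0
```

View pics/w15.png

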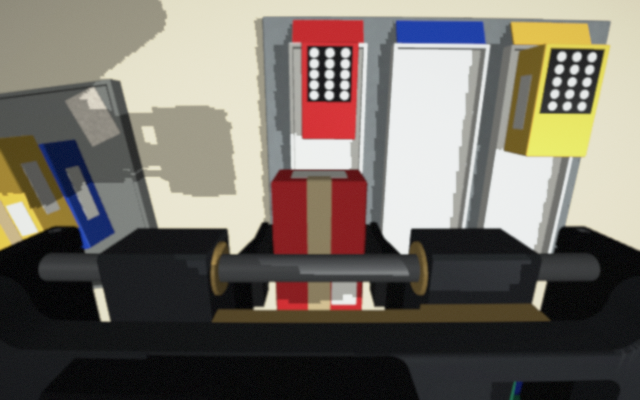

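View pics/s15.png

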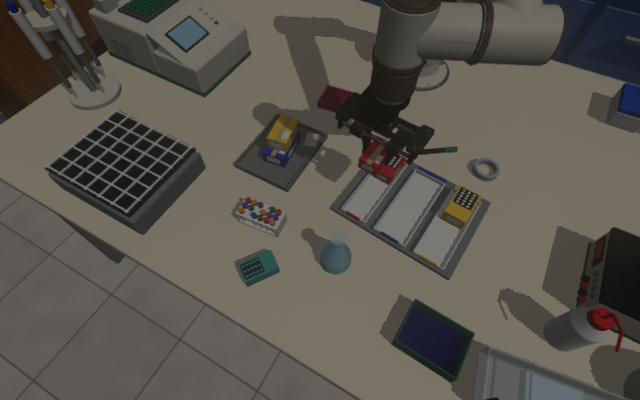

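step_arm(commands="0 0 0 0 0.03 0.1 0.3; 0 0 0 0 0.05 0.28 0.3; 0 0 0 0 0.05 0.48 0.3; 0 0 0 0 0.05 0.64 0.3; 0 0 0 0 0.05 0.74 0.3")

```text
t: 23.08
ee_pos: [537.5, 85.9, 38.5]
tool_rot: [-0.002, 0.048, 0.999, -0.001]
ft_force: [0.2, 0.1, 0.3]
width: 0.547
```

step_arm(commands="0 0 0 0 0 0.01 0.3; 0 0 0 0 0 0.02 0.3; 0 0 0 0 0 0.02 0.3; 0 0 0 0 0 0.02 0.3")

```text
t: 23.42
ee_pos: [540.2, 87.8, 39.3]
tool_rot: [0.001, 0.048, 0.999, 0.001]
ft_force: [-0.4, -0.0, -0.7]
width: 0.547
```

```bash
python3 -c "
from h import *
x,y=lane('red',20)
go(x,y,24.5,-5.4)
cv2.imwrite('pics/w16.png',bot.camera('wrist')[:,:,::-1])"
```

```text
at [540.2  87.8  39.3] ang -5.45 w 0.547 F [-0.4 -0.  -0.7] t 23.42 q [0.46, 0.45, -0.41, 0.0, -0.71, -2.12]
ROW [0.002, 0.005, -0.002] [0.007, -0.004, 0.099] rows>=0.4
```

View pics/w16.png

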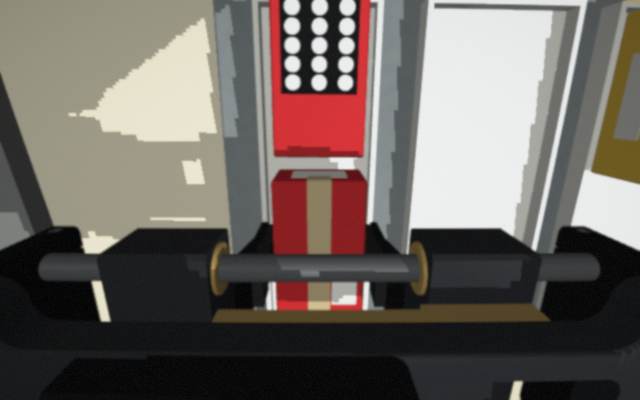

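The carton hangs over the lane just behind red_old, with a gap visible at row ~162. I lower it gently.

step_arm(commands="0 0 0 0 0 0.02 0.3; 0 0 0 0 0 0.04 0.3; 0 0 0 0 0 0.06 0.3; 0 0 0 0 0 0.07 0.3; 0 0 0 0 0 0.075 0.3")

```text
t: 23.88
ee_pos: [538.9, 87.6, 26.2]
tool_rot: [-0.0, 0.047, 0.999, -0.0]
ft_force: [-0.1, 0.0, -1.9]
width: 0.549
```

step_arm(commands="0 0 0 0 0 0.005 0.3; 0 0 0 0 0 0.01 0.3; 0 0 0 0 0 0.01 0.3")

```text
t: 24.13
ee_pos: [539.1, 87.7, 25.0]
tool_rot: [-0.0, 0.047, 0.999, -0.0]
ft_force: [-0.7, 0.2, -1.2]
width: 0.545
```

step_arm(commands="0 0 0 0 0 0.005 0.3; 0 0 0 0 0 0.01 0.3; 0 0 0 0 0 0.01 0.3")

```text
t: 24.38
ee_pos: [539.3, 87.8, 24.3]
tool_rot: [0.0, 0.047, 0.999, -0.0]
ft_force: [-1.8, 0.9, 3.1]
width: 0.55
```

Contact with the floor (+3 N, at 24.3 as predicted). I release and lift.

step_arm(commands="0 0 0 0 0 0 0.45; 0 0 0 0 0 0 0.6; 0 0 0 0 0 0 0.7; 0 0 0 0 0 0 0.75; 0 0 0 0 0 0 0.75")

```text
t: 24.8
ee_pos: [539.2, 87.7, 23.4]
tool_rot: [-0.0, 0.047, 0.999, -0.0]
ft_force: [0.1, 0.5, -0.2]
width: 0.714
```

step_arm(commands="0 0 0 0 0 -0.04 0.75; 0 0 0 0 0 -0.15 0.75; 0 0 0 0 0 -0.35 0.8; 0 0 0 0 0 -0.6 0.9; 0 0 0 0 0 -0.85 0.9")

```text
t: 25.22
ee_pos: [538.6, 87.4, 152.3]
tool_rot: [-0.001, 0.047, 0.999, -0.0]
ft_force: [1.0, -0.2, -0.2]
width: 0.859
```

step_arm(commands="0 0 -0.1 0 -0.2 -0.35 0.9; 0 0 -0.2 0 -0.45 -0.4 0.9; 0 0 -0.3 0 -0.7 -0.4 0.9; 0 0 -0.3 0 -0.95 -0.4 0.9; 0 0 -0.3 0 -1 -0.4 0.9")

```text
t: 25.63
ee_pos: [524.0, -65.6, 212.5]
tool_rot: [0.001, -0.029, 1.0, -0.0]
ft_force: [-0.7, -0.5, -1.0]
width: 0.901
```

```bash
python3 -c "
from h import *
go(590,-190,229,10)"
```

```text
at [524.  -65.6 212.5] ang 3.34 w 0.901 F [-0.7 -0.5 -1. ] t 25.63 q [0.18, 0.22, -0.24, 0.0, -1.11, -1.7]
ROW [-0.001, 0.003, -0.222] [-0.391, -0.854, -0.109] rows>=3.4
```

step_arm(commands="0 0 -0.2 -0.15 -0.25 -0.1 0.9; 0 0 -0.2 -0.3 -0.5 -0.1 0.9; 0 0 -0.2 -0.39 -0.72 -0.1 0.9; 0 0 -0.2 -0.39 -0.82 -0.1 0.9; 0 0 -0.2 -0.39 -0.82 -0.1 0.9")

```text
t: 26.05
ee_pos: [591.3, -183.8, 225.1]
tool_rot: [-0.001, -0.081, 0.997, -0.0]
ft_force: [-0.4, -0.3, 0.5]
width: 0.9
```

step_arm(commands="0 0 0 0 0 0 0.9; 0 0 0 0 0 0 0.9; 0 0 0 0 0 0 0.9")

```text
t: 26.3
ee_pos: [590.7, -179.6, 226.5]
tool_rot: [0.0, -0.084, 0.996, 0.0]
ft_force: [0.4, -0.2, -0.1]
width: 0.901
```

```bash
python3 -c "
from h import *
import pickle
go(512,-194,54,9.6)
c=bot.get_calibration('wrist');im=bot.camera('wrist')[:,:,::-1].copy();cv2.imwrite('pics/w17.png',im)
crop(im,250,30,410,190,4.5,'pics/w17c.png')
pickle.dump(c,open('w17.pkl','wb'))"
```

```text
at [ 590.7 -179.6  226.5] ang 9.64 w 0.901 F [ 0.4 -0.2 -0.1] t 26.3 q [-0.03, 0.37, 0.0, -0.0, -1.21, -1.37]
ROW [0.0, 0.0, 0.001] [0.534, -0.007, 1.15] rows>=4.6
```

View pics/w17c.png

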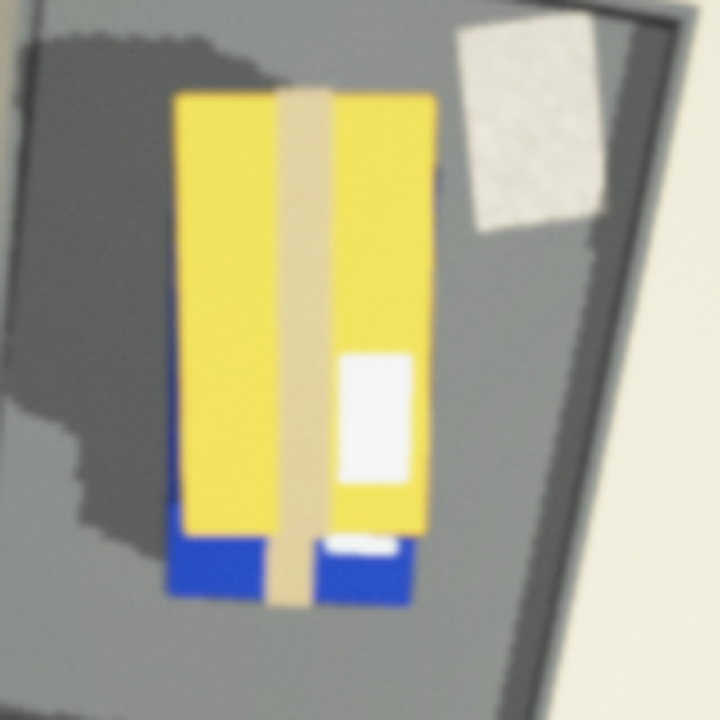

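View pics/w17.png

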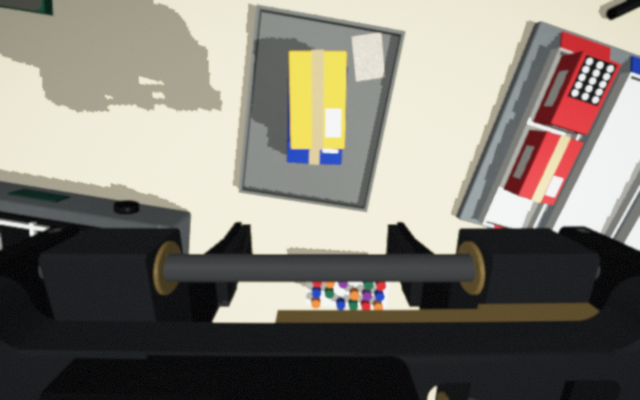

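The stack is undisturbed: yellow_new's top is at (288–347, 50–149). Red_new lies behind red_old at (545,165).

```bash
python3 -c "
from h import *
import pickle
c=pickle.load(open('w17.pkl','rb'));o=(250,30)
quad(c,[(174,94),(436,94),(184,536),(427,536)],o,4.5,80,'yel')
P=onz(c,[(250+a/4.5-.4,30+b/4.5-.4) for a,b in [(166,597),(411,606)]],44);print('blue rl rr',P.round(1))
go(511.8,-194,54,9.8)
"
```

```text
yel ctr [ 512.1 -193.9   80. ] len 93.9 wid 55.8 ang 9.7 9.7
blue rl rr [[ 584.7 -218.4   44. ]
 [ 576.3 -155.3   44. ]]
at [ 590.8 -179.5  226.6] ang 9.66 w 0.896 F [ 0.1  0.6 -0.6] t 26.35 q [-0.03, 0.37, 0.0, -0.0, -1.21, -1.37]
ROW [0.0, 0.001, -0.005] [0.536, -0.007, 1.15] rows>=4.6
```

step_arm(commands="0 0 0 0.15 -0.01 0.1 0.9; 0 0 0 0.33 -0.01 0.3 0.9; 0 0 0 0.48 -0.01 0.55 0.9; 0 0 0 0.53 -0.01 0.8 0.9; 0 0 0 0.53 -0.01 0.9 0.9")

```text
t: 26.77
ee_pos: [507.1, -193.9, 87.2]
tool_rot: [-0.004, -0.083, 0.997, 0.002]
ft_force: [-0.2, 1.0, -0.4]
width: 0.903
```

step_arm(commands="0 0 0 0 0 0 0.9; 0 0 0 0 0 0 0.9; 0 0 0 0 0 0 0.9")

```text
t: 27.02
ee_pos: [514.8, -195.2, 93.0]
tool_rot: [0.002, -0.084, 0.996, -0.001]
ft_force: [1.4, 0.6, 0.1]
width: 0.902
```

```bash
python3 -c "
from h import *
go(512,-194,54,9.7)
cv2.imwrite('pics/w18.png',bot.camera('wrist')[:,:,::-1])"
```

```text
at [ 514.8 -195.2   93. ] ang 9.66 w 0.902 F [1.4 0.6 0.1] t 27.02 q [-0.07, 0.38, -0.35, 0.0, -0.84, -1.34]
ROW [-0.003, 0.007, -0.001] [0.018, 0.011, 0.26] rows>=0.9
```

View pics/w18.png

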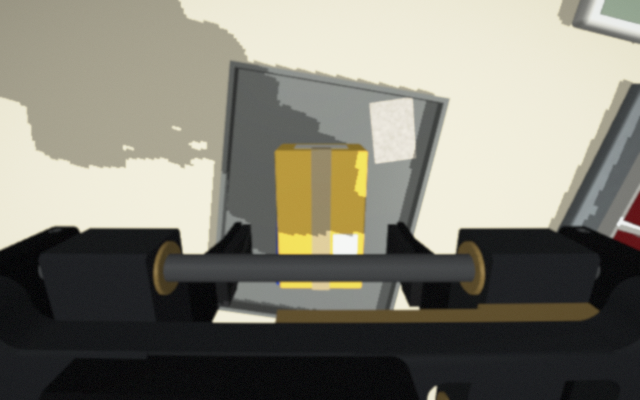

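Yellow_new is centred between the fingers (275–367). I descend and close.

step_arm(commands="0 0 0 0.01 0.01 0.04 0.9; 0 0 0 0.015 0.01 0.1 0.9; 0 0 0 0.015 0.01 0.17 0.9; 0 0 0 0.015 0.01 0.23 0.9; 0 0 0 0.015 0.01 0.25 0.9")

```text
t: 27.48
ee_pos: [509.0, -194.1, 51.4]
tool_rot: [-0.002, -0.083, 0.997, 0.0]
ft_force: [-0.3, -0.5, -0.5]
width: 0.902
```

step_arm(commands="0 0 0 0 0 0 0.8; 0 0 0 0 0 0 0.7; 0 0 0 0 0 0 0.5; 0 0 0 0 0 0 0.4; 0 0 0 0 0 0 0.4")

```text
t: 27.9
ee_pos: [510.7, -194.4, 54.0]
tool_rot: [0.0, -0.083, 0.997, -0.0]
ft_force: [1.1, 0.0, 0.9]
width: 0.644
```

step_arm(commands="0 0 0 0 0 0 0.4; 0 0 0 0 0 0 0.4; 0 0 0 0 0 0 0.4")

```text
t: 28.15
ee_pos: [510.7, -194.4, 54.0]
tool_rot: [0.0, -0.083, 0.997, -0.0]
ft_force: [1.1, 0.0, 1.6]
width: 0.638
```

```bash
python3 -c "
from h import *
go(512,-194,150,9.7)"
```

```text
at [ 510.7 -194.4   54. ] ang 9.57 w 0.638 F [1.1 0.  1.6] t 28.15 q [-0.07, 0.43, -0.39, 0.0, -0.75, -1.34]
ROW [-0.001, 0.002, -0.004] [-0.009, 0.001, -0.64] rows>=2.3
```

step_arm(commands="0 0 0 0 0 -0.03 0.4; 0 0 0 0 0 -0.1 0.4; 0 0 0 0 0 -0.22 0.4; 0 0 0 0 0 -0.42 0.4; 0 0 0 0 0 -0.66 0.4")

```text
t: 28.57
ee_pos: [508.5, -194.0, 152.3]
tool_rot: [-0.003, -0.083, 0.997, 0.001]
ft_force: [1.0, 0.7, -1.2]
width: 0.642
```

step_arm(commands="0 0 0.2 0 0.08 -0.05 0.4; 0 0 0.4 0 0.25 -0.05 0.4; 0 0 0.5 0 0.45 -0.05 0.4; 0 0 0.5 0 0.7 -0.05 0.4; 0 0 0.5 0 0.95 -0.05 0.4")

```text
t: 28.98
ee_pos: [485.9, -52.9, 160.8]
tool_rot: [0.0, 0.048, 0.999, 0.0]
ft_force: [1.0, 0.6, -1.3]
width: 0.638
```

step_arm(commands="0 0 0 -0.05 0.25 0 0.4; 0 0 0 -0.1 0.5 0 0.4; 0 0 0 -0.15 0.75 0 0.4; 0 0 0 -0.2 1 0 0.4")

```text
t: 29.32
ee_pos: [530.6, 94.5, 161.1]
tool_rot: [0.0, 0.047, 0.999, 0.0]
ft_force: [1.3, -0.9, -1.7]
width: 0.641
```

```bash
python3 -c "
from h import *
x,y=lane('yellow',42);print(x,y)
go(x,y,160,-5.4)"
```

```text
580.9136025133294 288.5474508406224
at [530.6  94.5 161.1] ang -5.42 w 0.641 F [ 1.3 -0.9 -1.7] t 29.32 q [0.48, 0.29, -0.29, -0.0, -0.99, -2.14]
ROW [0.001, 0.001, -0.001] [-0.212, 1.32, 0.008] rows>=4.8
```

step_arm(commands="0 0 0 -0.05 0.26 0 0.4; 0 0 0 -0.1 0.53 0 0.4; 0 0 0 -0.15 0.78 0 0.4; 0 0 0 -0.2 0.95 0 0.4; 0 0 0 -0.21 1 0 0.4")

```text
t: 29.73
ee_pos: [577.4, 243.0, 160.2]
tool_rot: [0.001, 0.046, 0.999, 0.001]
ft_force: [0.2, 1.4, -1.5]
width: 0.636
```

step_arm(commands="0 0 0 0 0.1 0 0.4; 0 0 0 0 0.2 0 0.4; 0 0 0 0 0.27 0 0.4; 0 0 0 0 0.27 0 0.4; 0 0 0 0 0.27 0 0.4")

```text
t: 30.15
ee_pos: [579.9, 279.3, 160.2]
tool_rot: [-0.0, 0.047, 0.999, -0.0]
ft_force: [-0.1, -0.8, -2.1]
width: 0.639
```

```bash
python3 -c "
from h import *
x,y=lane('yellow',42)
go(x,y,40,-5.4)"
```

```text
at [579.9 279.3 160.2] ang -5.42 w 0.639 F [-0.1 -0.8 -2.1] t 30.15 q [0.7, 0.46, -0.02, -0.0, -1.09, -2.37]
ROW [-0.001, -0.001, -0.001] [-0.001, 0.062, 0.801] rows>=2.9
```

step_arm(commands="0 0 0 0 0.03 0.1 0.4; 0 0 0 0 0.06 0.28 0.4; 0 0 0 0 0.06 0.48 0.4; 0 0 0 0 0.06 0.64 0.4; 0 0 0 0 0.06 0.74 0.4")

```text
t: 30.57
ee_pos: [579.4, 286.2, 46.3]
tool_rot: [-0.002, 0.048, 0.999, -0.001]
ft_force: [-0.9, -0.3, -2.3]
width: 0.639
```

step_arm(commands="0 0 0 0 0 0.01 0.4; 0 0 0 0 0 0.03 0.4; 0 0 0 0 0 0.04 0.4; 0 0 0 0 0 0.04 0.4; 0 0 0 0 0 0.04 0.4")

```text
t: 30.98
ee_pos: [581.8, 288.6, 44.7]
tool_rot: [0.001, 0.048, 0.999, 0.001]
ft_force: [0.3, -0.4, -0.8]
width: 0.645
```

```bash
python3 -c "
from h import *
x,y=lane('yellow',42)
go(x,y,25,-5.4)
cv2.imwrite('pics/w19.png',bot.camera('wrist')[:,:,::-1])"
```

```text
at [581.8 288.6  44.7] ang -5.45 w 0.645 F [ 0.3 -0.4 -0.8] t 30.98 q [0.71, 0.58, -0.13, 0.0, -0.85, -2.38]
ROW [0.003, 0.004, -0.002] [0.006, -0.001, 0.131] rows>=0.5
```

View pics/w19.png

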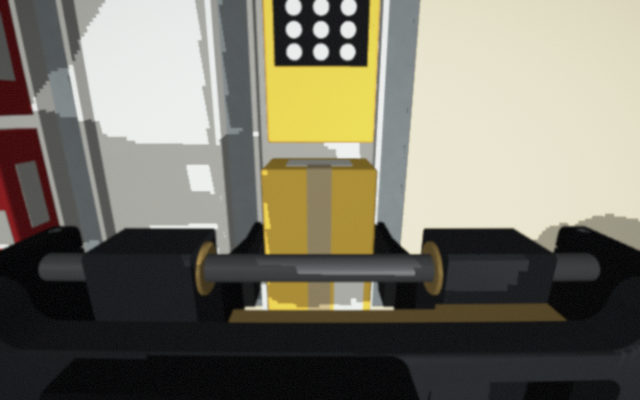

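step_arm(commands="0 0 0 0 0 0.02 0.4; 0 0 0 0 0 0.05 0.4; 0 0 0 0 0 0.08 0.4; 0 0 0 0 0 0.1 0.4; 0 0 0 0 0 0.11 0.4")

```text
t: 31.45
ee_pos: [580.6, 288.0, 25.6]
tool_rot: [-0.001, 0.047, 0.999, -0.0]
ft_force: [0.5, 0.4, -2.5]
width: 0.641
```

step_arm(commands="0 0 0 0 0 0.005 0.4; 0 0 0 0 0 0.01 0.4; 0 0 0 0 0 0.01 0.4")

```text
t: 31.7
ee_pos: [581.1, 288.3, 25.2]
tool_rot: [0.0, 0.047, 0.999, 0.0]
ft_force: [0.6, 0.9, -1.5]
width: 0.64
```

step_arm(commands="0 0 0 0 0 0.005 0.4; 0 0 0 0 0 0.01 0.4; 0 0 0 0 0 0.01 0.4")

```text
t: 31.95
ee_pos: [581.3, 288.5, 25.1]
tool_rot: [0.0, 0.047, 0.999, 0.0]
ft_force: [-3.0, -1.2, 4.4]
width: 0.644
```

Floor contact. I release, lift and go back for blue.

step_arm(commands="0 0 0 0 0 0 0.5; 0 0 0 0 0 0 0.65; 0 0 0 0 0 0 0.8; 0 0 0 0 0 0 0.85; 0 0 0 0 0 0 0.85")

```text
t: 32.37
ee_pos: [581.2, 288.4, 23.5]
tool_rot: [0.0, 0.047, 0.999, 0.0]
ft_force: [0.5, -0.1, 0.3]
width: 0.794
```

step_arm(commands="0 0 0 0 0 -0.04 0.85; 0 0 0 0 0 -0.15 0.85; 0 0 0 0 0 -0.35 0.85; 0 0 0 0 0 -0.6 1; 0 0 0 0 0 -0.85 1")

```text
t: 32.78
ee_pos: [580.6, 287.9, 152.1]
tool_rot: [-0.001, 0.047, 0.999, -0.001]
ft_force: [1.3, 0.5, -0.6]
width: 0.927
```

step_arm(commands="0 0 0 0 -0.2 -0.35 1; 0 0 0 0 -0.45 -0.45 1; 0 0 0 0 -0.7 -0.45 1; 0 0 0 0 -0.95 -0.45 1; 0 0 0 0 -1 -0.45 1")

```text
t: 33.2
ee_pos: [566.0, 134.9, 220.6]
tool_rot: [0.001, 0.049, 0.999, 0.0]
ft_force: [-0.7, 0.6, -0.2]
width: 0.998
```

step_arm(commands="0 0 -0.1 0 -0.25 0 1; 0 0 -0.2 0 -0.5 0 1; 0 0 -0.3 0 -0.75 0 1; 0 0 -0.4 0 -1 0 1")

```text
t: 33.53
ee_pos: [552.2, -11.7, 218.9]
tool_rot: [0.0, -0.059, 0.998, 0.0]
ft_force: [0.5, -0.4, -0.4]
width: 1.001
```

```bash
python3 -c "
from h import *
go(595,-187,229,7.3)"
```

```text
at [552.2 -11.7 218.9] ang 6.75 w 1.001 F [ 0.5 -0.4 -0.4] t 33.53 q [0.27, 0.26, -0.17, 0.0, -1.14, -1.73]
ROW [0.0, 0.001, -0.018] [-0.146, -1.194, -0.068] rows>=4.3
```

step_arm(commands="0 0 0 -0.05 -0.26 -0.05 1; 0 0 0 -0.1 -0.5 -0.05 1; 0 0 0 -0.14 -0.75 -0.05 1; 0 0 0 -0.14 -0.95 -0.05 1; 0 0 0 -0.14 -1 -0.05 1")

```text
t: 33.95
ee_pos: [590.9, -160.7, 225.6]
tool_rot: [-0.0, -0.055, 0.998, -0.0]
ft_force: [1.0, 1.5, 0.5]
width: 1.0
```

step_arm(commands="0 0 0 0 -0.07 0 1; 0 0 0 0 -0.14 0 1; 0 0 0 0 -0.14 0 1; 0 0 0 0 -0.14 0 1")

```text
t: 34.28
ee_pos: [593.0, -177.4, 226.1]
tool_rot: [-0.0, -0.057, 0.998, 0.0]
ft_force: [-0.3, 0.3, -0.4]
width: 0.999
```

```bash
python3 -c "
from h import *
import pickle
go(526.2,-193.2,15,7.2)
c=bot.get_calibration('wrist');im=bot.camera('wrist')[:,:,::-1].copy();cv2.imwrite('pics/w20.png',im)
crop(im,250,20,430,190,4,'pics/w20c.png')
pickle.dump(c,open('w20.pkl','wb'))"
```

```text
at [ 593.  -177.4  226.1] ang 6.58 w 0.999 F [-0.3  0.3 -0.4] t 34.28 q [-0.03, 0.37, 0.01, -0.0, -1.21, -1.43]
ROW [0.0, -0.0, -0.021] [0.454, -0.054, 1.407] rows>=5.3
```

View pics/w20c.png

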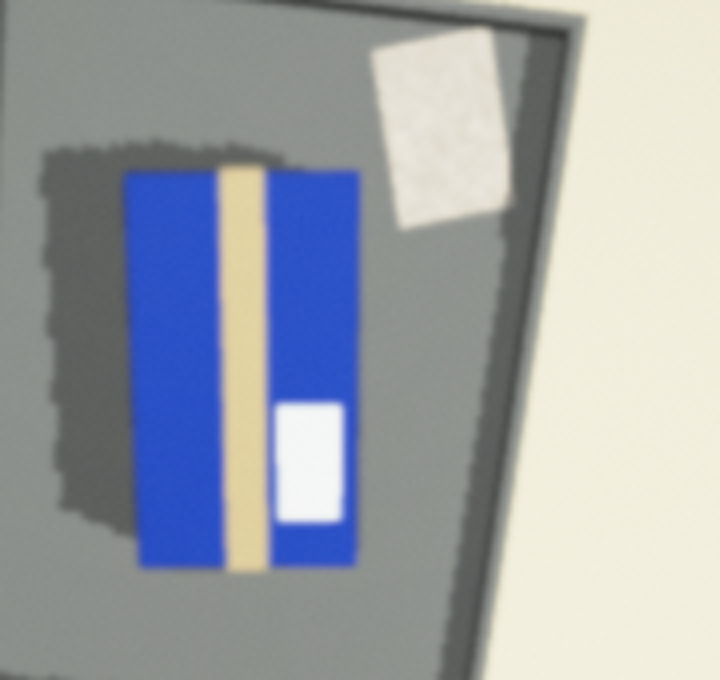

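View pics/w20.png

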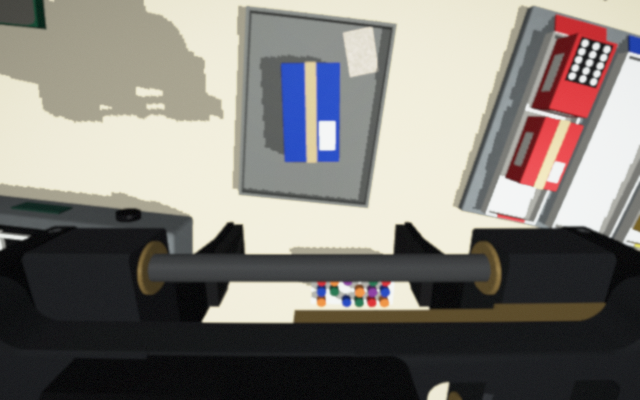

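Blue_new lies alone in the tray at (281–340, 62–162).

```bash
python3 -c "
from h import *
import pickle
c=pickle.load(open('w20.pkl','rb'))
quad(c,[(125,171),(359,170),(140,568),(357,568)],(250,20),4,44,'blue')
go(526.5,-193,15,7.2)
"
```

```text
blue ctr [ 527.1 -193.4   44. ] len 108.0 wid 63.1 ang 7.3 6.8
at [ 593.  -177.   226.2] ang 6.61 w 1.002 F [-0.2  0.2 -0.2] t 34.33 q [-0.03, 0.37, 0.01, -0.0, -1.21, -1.43]
ROW [0.0, 0.0, -0.02] [0.453, -0.055, 1.408] rows>=5.3
```

step_arm(commands="0 0 -0.02 0.15 -0.03 0.12 1; 0 0 -0.02 0.3 -0.05 0.35 1; 0 0 -0.02 0.42 -0.05 0.6 1; 0 0 -0.02 0.45 -0.05 0.82 1; 0 0 -0.02 0.45 -0.05 0.95 1")

```text
t: 34.75
ee_pos: [523.1, -191.6, 80.8]
tool_rot: [-0.003, -0.063, 0.998, 0.001]
ft_force: [0.7, 0.3, -0.3]
width: 1.003
```

step_arm(commands="0 0 0 0 0 0.05 1; 0 0 0 0 0 0.1 1; 0 0 0 0 0 0.1 1; 0 0 0 0 0 0.1 1; 0 0 0 0 0 0.1 1")

```text
t: 35.17
ee_pos: [528.3, -192.9, 70.1]
tool_rot: [0.002, -0.063, 0.998, -0.0]
ft_force: [-0.0, 0.2, 0.2]
width: 0.998
```

```bash
python3 -c "
from h import *
go(527,-193.4,14,7.1)
cv2.imwrite('pics/w21.png',bot.camera('wrist')[:,:,::-1])"
```

```text
at [ 528.3 -192.9   70.1] ang 7.21 w 0.998 F [-0.   0.2  0.2] t 35.17 q [-0.06, 0.43, -0.34, 0.0, -0.8, -1.38]
ROW [-0.002, 0.006, 0.004] [0.01, -0.002, 0.374] rows>=1.3
```

View pics/w21.png

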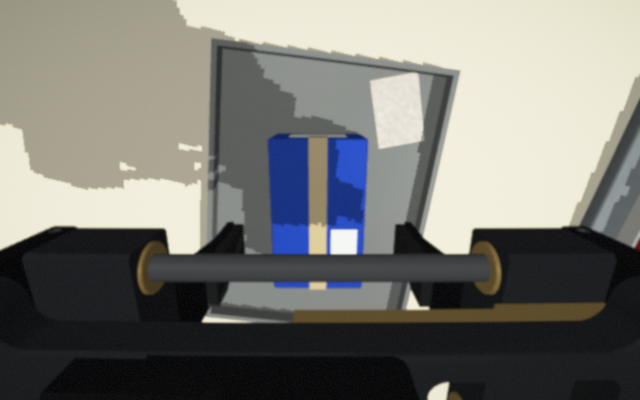

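Blue_new is centred between the open fingers (268–368). I descend.

step_arm(commands="0 0 0 0 0 0.05 1; 0 0 0 0.005 0 0.14 1; 0 0 0 0.005 0 0.23 1; 0 0 0 0.005 0 0.31 1; 0 0 0 0.005 0 0.35 1")

```text
t: 35.63
ee_pos: [525.3, -193.0, 14.8]
tool_rot: [-0.001, -0.062, 0.998, 0.0]
ft_force: [-0.3, 0.6, -0.2]
width: 1.0
```

step_arm(commands="0 0 0 0 0 0.01 1; 0 0 0 0 0 0.02 1; 0 0 0 0 0 0.02 1; 0 0 0 0 0 0.02 0.9; 0 0 0 0 0 0.02 0.8")

```text
t: 36.05
ee_pos: [526.6, -193.2, 13.8]
tool_rot: [0.001, -0.063, 0.998, -0.0]
ft_force: [-0.3, -0.1, -0.0]
width: 0.919
```

step_arm(commands="0 0 0 0 0 0 0.7; 0 0 0 0 0 0 0.6; 0 0 0 0 0 0 0.5; 0 0 0 0 0 0 0.5; 0 0 0 0 0 0 0.5")

```text
t: 36.47
ee_pos: [526.3, -193.2, 13.5]
tool_rot: [0.0, -0.063, 0.998, -0.0]
ft_force: [-0.4, -0.2, 2.1]
width: 0.734
```

```bash
python3 -c "
from h import *
go(527,-193.4,160,7.1)"
```

```text
at [ 526.3 -193.2   13.5] ang 7.17 w 0.734 F [-0.4 -0.2  2.1] t 36.47 q [-0.06, 0.51, -0.39, 0.0, -0.67, -1.38]
ROW [-0.001, 0.001, 0.002] [-0.005, -0.002, -0.977] rows>=3.5
```

step_arm(commands="0 0 0 0 0 -0.03 0.5; 0 0 0 0 0 -0.1 0.5; 0 0 0 0 0 -0.22 0.5; 0 0 0 0 0 -0.42 0.5; 0 0 0 0 0 -0.66 0.5")

```text
t: 36.88
ee_pos: [524.0, -192.7, 111.6]
tool_rot: [-0.003, -0.062, 0.998, 0.001]
ft_force: [1.2, 0.1, -1.5]
width: 0.735
```

step_arm(commands="0 0 0.1 0 0.08 -0.15 0.5; 0 0 0.2 0 0.25 -0.25 0.5; 0 0 0.3 0 0.45 -0.25 0.5; 0 0 0.42 0 0.7 -0.25 0.5; 0 0 0.42 0 0.95 -0.25 0.5")

```text
t: 37.3
ee_pos: [507.5, -50.7, 150.5]
tool_rot: [0.0, 0.049, 0.999, 0.0]
ft_force: [1.3, -0.7, -2.5]
width: 0.733
```

step_arm(commands="0 0 0 0.05 0.25 0 0.5; 0 0 0 0.1 0.5 0 0.5; 0 0 0 0.1 0.75 0 0.5; 0 0 0 0.1 1 0 0.5")

```text
t: 37.63
ee_pos: [506.5, 100.7, 150.4]
tool_rot: [0.0, 0.047, 0.999, 0.0]
ft_force: [1.2, 0.0, -2.6]
width: 0.735
```

```bash
python3 -c "
from h import *
x,y=lane('blue',-47.5);print(x,y)
go(x,y,150,-5.4)"
```

```text
482.3108066813537 195.07014488262942
at [506.5 100.7 150.4] ang -5.43 w 0.735 F [ 1.2  0.  -2.6] t 37.63 q [0.51, 0.26, -0.35, -0.0, -0.95, -2.18]
ROW [0.001, 0.0, -0.001] [0.22, 0.611, 0.003] rows>=2.3
```

step_arm(commands="0 0 0 0.1 0.25 0 0.5; 0 0 0 0.2 0.45 0 0.5; 0 0 0 0.22 0.56 0 0.5; 0 0 0 0.22 0.58 0 0.5; 0 0 0 0.22 0.58 0 0.5")

```text
t: 38.05
ee_pos: [482.6, 189.7, 149.9]
tool_rot: [-0.0, 0.046, 0.999, 0.0]
ft_force: [0.4, -0.3, -2.7]
width: 0.734
```

step_arm(commands="0 0 0 0 0 0 0.5; 0 0 0 0 0 0 0.5; 0 0 0 0 0 0 0.5")

```text
t: 38.3
ee_pos: [483.0, 187.5, 149.6]
tool_rot: [-0.0, 0.048, 0.999, -0.0]
ft_force: [-0.8, 0.0, -2.9]
width: 0.731
```

```bash
python3 -c "
from h import *
x,y=lane('blue',-47.5)
go(x,y,40,-5.4)
cv2.imwrite('pics/w22.png',bot.camera('wrist')[:,:,::-1])"
```

```text
at [483.  187.5 149.6] ang -5.54 w 0.731 F [-0.8  0.  -2.9] t 38.3 q [0.68, 0.27, -0.35, -0.0, -0.95, -2.35]
ROW [-0.0, -0.001, -0.005] [0.009, 0.05, 0.731] rows>=2.6
```

View pics/w22.png

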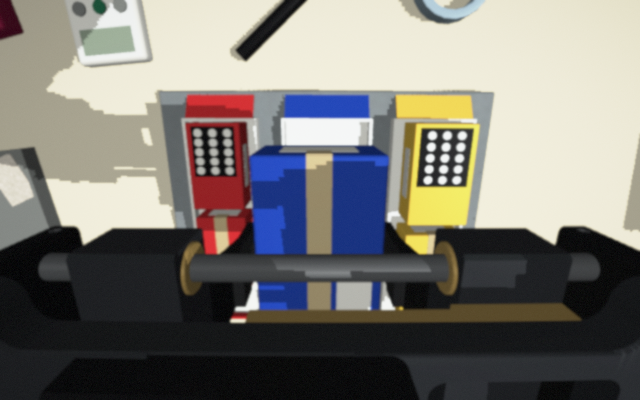

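step_arm(commands="0 0 0 0.01 0.03 0.1 0.5; 0 0 0 0.01 0.05 0.28 0.5; 0 0 0 0.01 0.05 0.46 0.5; 0 0 0 0.01 0.05 0.6 0.5; 0 0 0 0.01 0.05 0.68 0.5")

```text
t: 38.77
ee_pos: [481.0, 194.6, 45.2]
tool_rot: [-0.002, 0.048, 0.999, -0.001]
ft_force: [-0.4, 0.2, -2.6]
width: 0.733
```

step_arm(commands="0 0 0 0 0 0.02 0.5; 0 0 0 0 0 0.04 0.5; 0 0 0 0 0 0.05 0.5; 0 0 0 0 0 0.05 0.5; 0 0 0 0 0 0.05 0.5")

```text
t: 39.18
ee_pos: [482.9, 196.7, 41.1]
tool_rot: [0.001, 0.047, 0.999, 0.001]
ft_force: [0.3, 0.7, -2.6]
width: 0.732
```

```bash
python3 -c "
from h import *
x,y=lane('blue',-47.5)
go(x,y,24.5,-5.4)
cv2.imwrite('pics/w23.png',bot.camera('wrist')[:,:,::-1])"
```

```text
at [482.9 196.7  41.1] ang -5.44 w 0.732 F [ 0.3  0.7 -2.6] t 39.18 q [0.7, 0.41, -0.47, 0.0, -0.69, -2.36]
ROW [0.003, 0.003, -0.001] [0.003, -0.011, 0.11] rows>=0.4
```

View pics/w23.png

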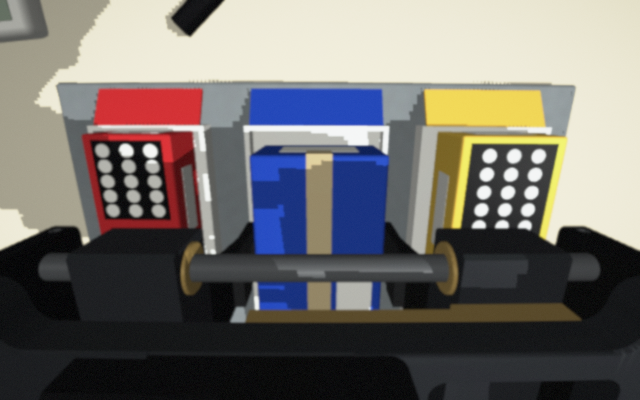

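step_arm(commands="0 0 0 0 -0.01 0.02 0.5; 0 0 0 0 -0.01 0.05 0.5; 0 0 0 0 -0.01 0.07 0.5; 0 0 0 0 -0.01 0.085 0.5; 0 0 0 0 -0.01 0.09 0.5")

```text
t: 39.65
ee_pos: [481.7, 194.6, 26.0]
tool_rot: [-0.0, 0.047, 0.999, -0.0]
ft_force: [-0.1, 0.7, -2.0]
width: 0.736
```

step_arm(commands="0 0 0 0 0 0.005 0.5; 0 0 0 0 0 0.01 0.5; 0 0 0 0 0 0.01 0.5")

```text
t: 39.9
ee_pos: [482.1, 194.9, 25.0]
tool_rot: [-0.0, 0.047, 0.999, -0.0]
ft_force: [0.3, -1.7, -1.8]
width: 0.733
```

step_arm(commands="0 0 0 0 0 0.005 0.5; 0 0 0 0 0 0.01 0.5; 0 0 0 0 0 0.01 0.5")

```text
t: 40.15
ee_pos: [482.2, 195.0, 24.4]
tool_rot: [0.0, 0.047, 0.999, 0.0]
ft_force: [-2.3, -0.6, 4.1]
width: 0.732
```

step_arm(commands="0 0 0 0.01 0 -0.003 0.5; 0 0 0 0.02 0 -0.003 0.5; 0 0 0 0.025 0 -0.003 0.5; 0 0 0 0.025 0 -0.003 0.5")

```text
t: 40.48
ee_pos: [478.9, 195.7, 24.5]
tool_rot: [0.001, 0.047, 0.999, 0.0]
ft_force: [1.8, -0.3, 1.7]
width: 0.732
```

step_arm(commands="0 0 0 0.01 0 0 0.5; 0 0 0 0.01 0 0 0.5")

```text
t: 40.65
ee_pos: [477.4, 195.9, 24.5]
tool_rot: [0.001, 0.047, 0.999, 0.0]
ft_force: [1.5, 1.1, 1.7]
width: 0.732
```

step_arm(commands="0 0 0 0.01 0 0 0.5; 0 0 0 0.01 0 0 0.5")

```text
t: 40.82
ee_pos: [475.9, 196.0, 24.5]
tool_rot: [0.001, 0.047, 0.999, 0.001]
ft_force: [3.5, 0.0, 2.5]
width: 0.733
```

step_arm(commands="0 0 0 0.01 0 0 0.5; 0 0 0 0.01 0 0 0.5")

```text
t: 40.98
ee_pos: [475.3, 196.1, 24.6]
tool_rot: [0.002, 0.047, 0.999, 0.001]
ft_force: [6.0, -2.6, -0.0]
width: 0.735
```

step_arm(commands="0 0 0 0.01 0 0 0.5; 0 0 0 0.01 0 0 0.5")

```text
t: 41.15
ee_pos: [475.2, 196.2, 24.9]
tool_rot: [0.003, 0.047, 0.999, 0.001]
ft_force: [10.4, -4.8, -0.5]
width: 0.735
```

step_arm(commands="0 0 0 0.005 0 0 0.5; 0 0 0 0.005 0 0 0.5")

```text
t: 41.32
ee_pos: [475.2, 196.2, 24.9]
tool_rot: [0.003, 0.047, 0.999, 0.001]
ft_force: [12.9, -5.9, -0.6]
width: 0.731
```

```bash
python3 -c "
from h import *
import pickle
go(475,196,24.5,-5.4)
c=bot.get_calibration('wrist');im=bot.camera('wrist')[:,:,::-1].copy();cv2.imwrite('pics/w24.png',im)
pickle.dump(c,open('w24.pkl','wb'));crop(im,60,70,600,270,1.48,'pics/w24c.png')"
```

```text
at [475.2 196.2  24.9] ang -5.38 w 0.731 F [12.9 -5.9 -0.6] t 41.32 q [0.71, 0.43, -0.5, 0.0, -0.63, -2.38]
ROW [0.004, 0.012, 0.001] [0.001, -0.001, 0.003] rows>=0.1
```

View pics/w24c.png

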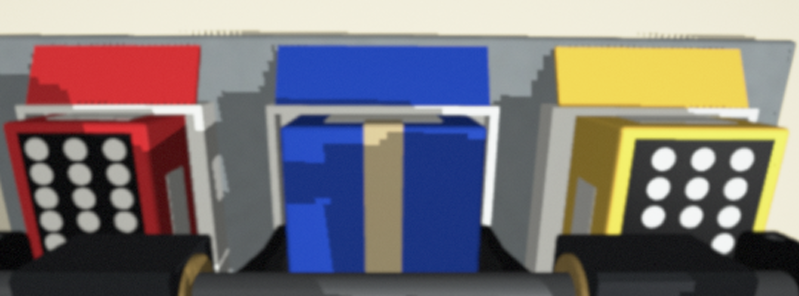

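Blue is firmly at the lip (a stop at x 475.2 with 13 N). I relieve the push and release.

step_arm(commands="0 0 0 -0.02 0 0 0.5; 0 0 0 -0.02 0 0 0.5; 0 0 0 -0.02 0 0 0.6; 0 0 0 -0.02 0 0 0.8; 0 0 0 -0.02 0 0 0.95")

```text
t: 41.78
ee_pos: [472.7, 194.7, 23.2]
tool_rot: [-0.002, 0.048, 0.999, -0.001]
ft_force: [0.3, 0.3, -0.7]
width: 0.806
```

step_arm(commands="0 0 0 0 0 0 0.95; 0 0 0 0 0 0 0.95; 0 0 0 0 0 -0.1 0.95; 0 0 0 0 0 -0.28 0.95; 0 0 0 0 0 -0.5 0.95")

```text
t: 42.2
ee_pos: [472.5, 194.3, 97.6]
tool_rot: [-0.003, 0.048, 0.999, -0.002]
ft_force: [1.1, 0.0, 0.4]
width: 0.95
```

step_arm(commands="0 0 0 -0.2 0 -0.25 1; 0 0 0 -0.4 0 -0.5 1; 0 0 0 -0.55 0 -0.75 1; 0 0 0 -0.6 0 -0.85 1; 0 0 0 -0.6 0 -0.85 1")

```text
t: 42.62
ee_pos: [569.2, 188.0, 232.8]
tool_rot: [0.006, 0.048, 0.999, 0.003]
ft_force: [0.4, 0.4, 0.7]
width: 0.997
```

step_arm(commands="0 0 0 0 0 0 1; 0 0 0 0 0 0 1; 0 0 0 0 0 0 1")

```text
t: 42.87
ee_pos: [562.6, 186.7, 224.7]
tool_rot: [-0.002, 0.047, 0.999, -0.001]
ft_force: [-0.7, 0.4, 0.1]
width: 1.002
```

```bash
python3 -c "
from h import *
import pickle
go(575,190,215,-5.4)
c=bot.get_calibration('wrist');im=bot.camera('wrist')[:,:,::-1].copy();cv2.imwrite('pics/w25.png',im)
pickle.dump(c,open('w25.pkl','wb'));crop(im,170,20,500,250,2.4,'pics/w25c.png')
cv2.imwrite('pics/s25.png',bot.camera('scene')[:,:,::-1])"
```

```text
at [562.6 186.7 224.7] ang -5.43 w 1.002 F [-0.7  0.4  0.1] t 42.87 q [0.59, 0.33, -0.06, -0.0, -1.19, -2.26]
ROW [-0.004, -0.007, -0.001] [-0.08, 0.03, 0.064] rows>=0.4
```

View pics/w25c.png

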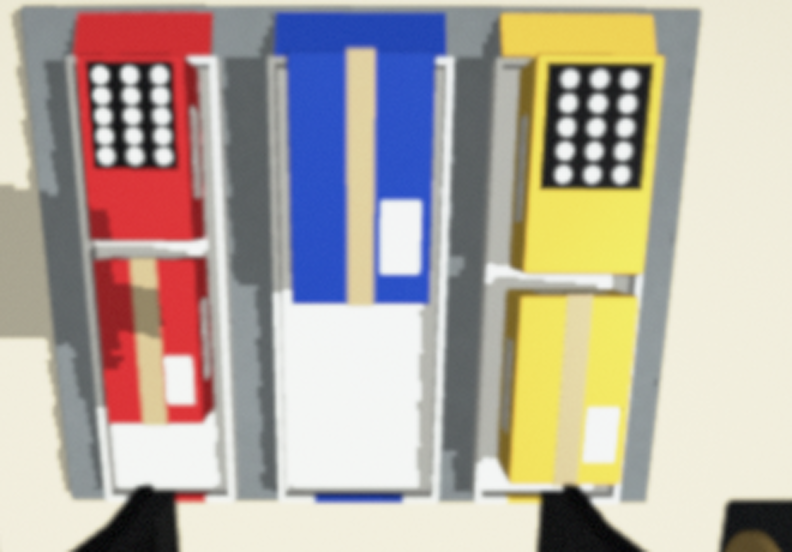

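View pics/s25.png

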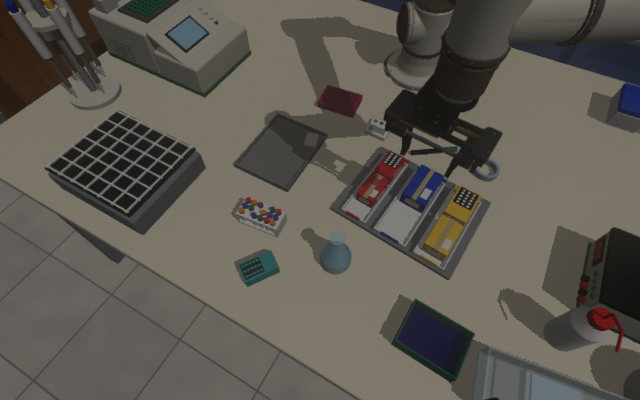

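```bash
python3 -c "
from h import *
import pickle
s=bot.sense();print(s['t'],s['ee_pos'],abs(s['joint_velocities']).max(),s['ft_force'])
c=bot.get_calibration('wrist');im=bot.camera('wrist')[:,:,::-1].copy();cv2.imwrite('pics/w26.png',im)
pickle.dump(c,open('w26.pkl','wb'));crop(im,190,20,350,250,2.6,'pics/w26a.png');crop(im,270,15,460,130,4.2,'pics/w26b.png');crop(im,190,15,290,130,5,'pics/w26c.png')"
```

```text
42.9667 [563.01709826 186.84892285 225.11970933] 0.012644071212702493 [ 0.81626531 -0.40510489 -0.07886531]
```

View pics/w26b.png

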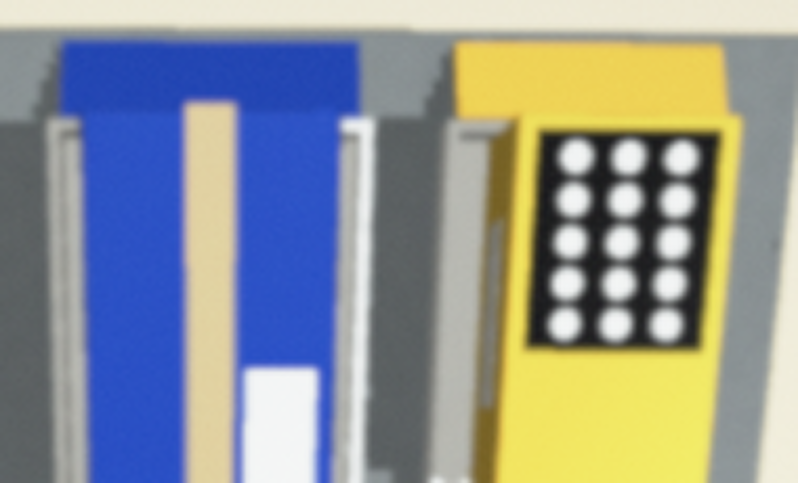

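View pics/w26c.png

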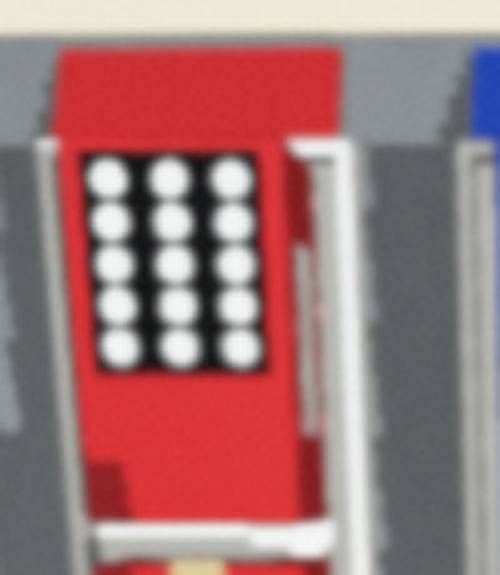

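```bash
python3 -c "
from h import *
import pickle
c=pickle.load(open('w26.pkl','rb'));im=cv2.imread('pics/w26.png');crop(im,180,90,450,230,2.9,'pics/w26d.png')
a=np.radians(LA)
def u(n,p,z):
  P=onz(c,[p],z)[0][:2]-np.array(LANES[n]);return round(P@[np.cos(a),np.sin(a)],1),round(P@[-np.sin(a),np.cos(a)],1)
f=lambda x,y:(190+(x+.5)/5-.5,15+(y+.5)/5-.5); g=lambda x,y:(270+(x+.5)/4.2-.5,15+(y+.5)/4.2-.5)
print('red rear top',u('red',f(90,518),47),u('red',f(300,520),47),'front',u('red',f(62,143),47),'lip outer top',u('red',f(345,140),25),'rail right outer',u('red',f(352,140),25),'left',u('red',f(38,142),25))
print('blue front top',u('blue',g(82,103),55),u('blue',g(338,106),55),'lip outer',u('blue',g(372,120),25))
print('yel front top',u('yellow',g(520,117),51),u('yellow',g(742,117),51),'lip outer',u('yellow',g(450,119),25))
"
```

```text
red rear top (np.float64(-28.9), np.float64(-22.7)) (np.float64(-28.4), np.float64(24.3)) front (np.float64(-105.9), np.float64(-21.6)) lip outer top (np.float64(-110.4), np.float64(34.0)) rail right outer (np.float64(-110.4), np.float64(35.6)) left (np.float64(-110.3), np.float64(-34.9))
blue front top (np.float64(-108.6), np.float64(-31.0)) (np.float64(-108.0), np.float64(31.3)) lip outer (np.float64(-110.7), np.float64(43.2))
yel front top (np.float64(-106.4), np.float64(-25.7)) (np.float64(-106.8), np.float64(29.3)) lip outer (np.float64(-110.9), np.float64(-38.5))
```

View pics/w26d.png

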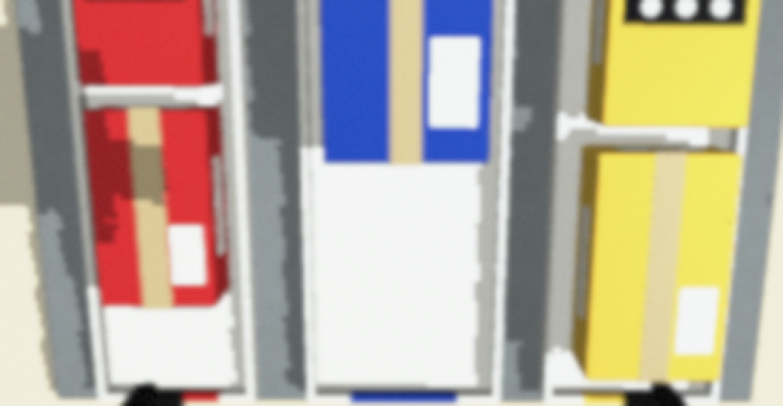

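```bash
python3 -c "
from h import *
a=cv2.imread('pics/scene0.png');b=cv2.imread('pics/s25.png')
d=cv2.absdiff(a,b).max(2);print('flask/rack/turq diff',d[232:275,318:355].mean(),d[195:236,230:290].mean(),d[248:288,232:282].mean())
print(bot.sense()['t'],bot.job_done())"
```

```text
flask/rack/turq diff 11.521684475172847 12.516666666666667 11.21
the job is handed in; nothing more can be done
43.0167 None
```

I restocked all three lanes and handed the job in at about 43 s.

**What I did**
- I pulled the opened red and yellow cartons to their front lips, each until it pushed against the lip.
- I then took the stack apart from the top. Red_new and yellow_new went behind their opened cartons, with gaps of about 7–10 mm.
- Blue_new went into the empty lane and was slid up to the lip, where it stopped with about 13 N of push.
- Each sealed carton was lowered until I felt the lane floor, then released.

**Last checks**
- In the final wrist picture every carton lies flat and lengthwise in its own lane. The fronts of blue and yellow_old and the rear edge of red_old measure within about 1 mm of where a carton at the lip should be. Red_old's front corner alone reads 1.6 mm, while its rear edge reads 1.1 mm the other way, which is camera error.
- The flask and tube rack look the same as at the start. A picture difference over them came out at 11–12 grey levels, no more than over the turquoise box, which nobody touched (11). That check shows no movement but is weak, because the whole picture changed in brightness.
- The force readings I took stayed at 18 N or below, and the arm was clear of everything at hand-in.

**What disagreed or failed**
- The stated fingertip length was wrong. The description puts the tips 17 mm ahead of the TCP, but they are about 4 mm behind it.
- Because of that, my first grasp of red_old closed in the air above the carton. I probed the empty blue lane floor to find the true offset and used it from then on.

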